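# Set out the figurine repair station

### The arm

A 6-joint arm with a two-finger parallel gripper is mounted at the origin on the work surface. World frame = base frame: x ahead of the robot, y to its left, z up, the work surface at z = 0. Lengths are in m, angles in rad, forces in N, time in s.
With the tool pointing down it reaches from about 0.375 to 0.9 m from the base axis. Payload 3.1 kg.
Tool frame: the origin (TCP) lies at the very end of the fingers, on their centre line; the grasp point (between the pads) lies 19 mm behind it; z points along the fingers, y is the direction in which the jaws open and shut (so a half turn about z gives the same grasp; the last joint's range is limited). The gripper opens to 85 mm and grips with 20 to 120 N. Pads are 22 mm wide; open, the fingers measure 114 mm over their backs; the gripper's body (76 mm by 85 mm) begins 54 mm behind the grasp point. The pads swing forward as they close: fully open they stand 13 mm farther back than shut.
Start: joints at [1.02, 0.527, 1.433, -0, 1.181, -0.178], TCP at [0.227, 0.582, 0.231] pointing down, gripper open.
Joint ranges: [-3.08, 3.08], [-0.75, 2.2], [0.22, 2.44], [-1.43, 4.57], [0, 2.65], [-2.85, 2.85]. Speed limits (rad/s): [2.79, 2.79, 3.14, 3.14, 3.14, 3.14].

### API

Orientations are given as a unit quaternion [x, y, z, w].
In Python, from station import manip gives the robot as it stands. The module is installed in compiled form; this text tells all that it offers.
- The arm moves only by the tool send_rows, never from a script. Its argument "commands" is a list of rows, each an object with "delta_pos": the shift along the world's x, y, z in cm, a list of three; "yaw": the turn about the world's z in rad. A call has 1 to 10 rows; each row shifts and turns the pose as measured when the row begins; what a row does not reach is not made up. A row lasts 1/8 s, in which the tool goes at most 62.5 mm and 10.7 degrees, less where a joint would pass 70% of its speed; a pose out of reach is approached as far as the arm can. A call is refused whole if a number of a shift passes 6.25 or a number of a turn 0.188, either way. A call with a gripper value outside its range is refused whole. "grip" is the closure, from -1 (fully open) to 1 (shut), set as the call begins (left out, the last holds). The fingers move at their own pace and stop on an object; "force" is the grip in N (left out, the last holds). Time passes only in rows, so rows that do not move let the fingers close. It gives the time, the measured TCP pose, the force and the opening at its end, in the units of the state.
- manip.sense(): the state, without advancing time (a new reading comes with each control period).
- manip.snapshot(name): name is "scene" or "top" or "wrist"; returns the picture (384x512x3 uint8, blue, green, red); there is no depth.
- manip.get_calibration(name): a dict with "fx", "fy", "cx", "cy" (pixels), "world_to_cam" (4x4, takes a point from world to camera coordinates); the wrist camera has in their place "mount" (4x4, takes a point from camera to tool coordinates, whose origin is the TCP and whose axes are the flange's). Camera axes: x right, y down, z forward; pixel columns grow to the right and rows downward; lengths in m; the calibration is good to about 2 mm. A picture is of the moment at which its call begins: read the wrist's pose just before it. get_calibration takes no time and is no camera call.
- manip.sign_off(): hands the job in, once; it reports no verdict.
The state is a dict: "t": time; "q": joint angles; "qd": joint speeds; "tau": joint torques, N m; "tcp_pos": TCP position; "tool_rot": TCP orientation; "force": force on the tool from outside, world axes, zero at the start; "ft_torque": the same for the moment, N m; "finger_gap": opening from 0.0 (shut) to 1.0 (fully open).
Only numpy, scipy, OpenCV 4.12 (cv2) and the standard library are available. Lean on these libraries where they do the work, as an engineer would, in place of code of your own. Each camera call takes 0.05 s, during which the arm holds its last target. There are 200 camera calls.

### The job

Set out the repair station on the green board, whose yellow-striped edge is its front: lay the white tile flat, centred halfway between the cherub head and the orange cup, its long sides running from the one towards the other; stand the filler tin on the middle of the tile and the glue bottle straight behind the tile. Stand the pink jar straight behind the head's turntable and the blue jar straight behind the cup, squarely to the board; leave a gap of about 3 cm between the bottle and the tile, the pink jar and the turntable, and the blue jar and the cup. Everything ends upright, and the sanding block and the figurine stay where they are.

Things in the scene. Friction and masses are not known exactly. Their poses are not given: they have to be found in the camera images.
- board: Flat green work board, fixed to the bench, 210 x 360 mm, 12 mm thick, turned at most 12 degrees. A yellow stripe runs along its front edge, on the robot's side. Origin: at bench level, exactly halfway between the head and the cup; the board reaches 60 mm in front of it, 150 mm behind it and 180 mm to each side. Board x points to the back (away from the stripe), y to the left, z up.
- head: Curly-haired cherub head on a round turntable, standing on the board and fixed to it, at one end or the other (125 mm left or right of the board's origin). Turntable 90 mm across, grey, 22 mm high; head 54 mm across, top of all 88 mm above the board. Origin: centre of the turntable's underside, on the board's top. Axes parallel to the board's.
- cup: Orange plastic rinsing cup, empty, fixed to the board, at the other end from the head, 125 mm from the board's origin. 70 mm across the rim, 60 mm high. Origin: centre of its underside, on the board's top. Axes parallel to the board's.
- tile: White ceramic mixing tile, loose, lying flat on the bench: 60 mm along its x, 90 mm along its y, 12 mm thick. Origin: centre of its underside, z up.
- tin: Small closed steel filler tin with a red band, loose, upright, 50 mm across, 40 mm high. Origin: centre of its underside.
- bottle: White glue bottle with a pointed nozzle, loose, upright: straight body 44 mm across and 72 mm high, nozzle tip at 100 mm. Origin: centre of its underside.
- jar_pink: Closed pink paint jar (jar and lid all pink), loose, upright, 48 mm across, 60 mm high. Origin: centre of its underside.
- jar_blue: Closed dark-blue paint jar, the same shape as the pink one: 48 mm across, 60 mm high, loose, upright. Origin: centre of its underside.
- sander: Dark-grey sanding block, a bystander lying on the bench among the loose things: 45 x 70 mm (x, y), 25 mm high. Origin: centre of its underside.
- figurine: Finished standing figurine in a blue robe, a loose bystander behind the board: base 64 mm across, 115 mm high. Origin: centre of its underside.
There are look-alikes about, which are no part of the job. There is more than one size of the jar_blue; the one meant has the size given above.

How it is judged:
By the outcome, as a careful person would: the job done as asked, in the order asked, and still so for the second after the job is handed in, with the robot touching nothing.
It also fails if it takes over 120 s, if anything falls off the work surface, if the arm or the gripper's body presses on something with over 40 N, if the wrist force passes 120 N, or if a joint passes its speed limit or range.

## Working session

There is one attempt and no reset: what is moved stays moved. The work goes in short steps, Python scripts to look and compute and a tool call to move; the robot and the scene stay as the last step left them, time stands still between calls to the robot, and variables do not carry over. Pictures are saved under pics/ and viewed, about 12 in all and at most 16, crops included, and the job is handed in when it is done.

Besides the shell and the picture viewer there is one more tool, called as name([rows], argument=value, ...), one row to a line, values as JSON. send_rows: Moves the arm, as the interface text tells. Its arguments: {"type":"object","properties":{"commands":{"type":"array","items":{"type":"object","properties":{"delta_pos":{"type":"array","items":{"type":"number"}},"yaw":{"type":"number"}}}},"grip":{"type":"number"},"force":{"type":"number"}},"required":["commands"]}

```bash
mkdir -p pics; cat > h.py <<'E'
import numpy as np, cv2
from station import manip
from scipy.spatial.transform import Rotation as R
def cam(name):
    c=manip.get_calibration(name)
    K=np.array([[c['fx'],0,c['cx']],[0,c['fy'],c['cy']],[0,0,1]])
    if name=='wrist':
        s=manip.sense(); T=np.eye(4); T[:3,:3]=R.from_quat(s['tool_rot']).as_matrix(); T[:3,3]=s['tcp_pos']
        c2w=T@np.array(c['mount'])
    else: c2w=np.linalg.inv(np.array(c['world_to_cam']))
    return K,c2w
def ray(KC,u,v,z):
    K,C=KC; d=C[:3,:3]@np.linalg.solve(K,[u,v,1]); o=C[:3,3]
    return o+d*(z-o[2])/d[2]
def proj(KC,p):
    K,C=KC; q=K@(np.linalg.inv(C)@np.append(p,1))[:3]; return q[:2]/q[2]
def snap(cam_,name,crop=None,scale=1):
    im=manip.snapshot(cam_)
    cv2.imwrite(f'pics/{name}_raw.png',im)
    if crop: x0,y0,x1,y1=crop; im=im[y0:y1,x0:x1]
    if scale!=1: im=cv2.resize(im,None,fx=scale,fy=scale,interpolation=cv2.INTER_CUBIC)
    cv2.imwrite(f'pics/{name}.png',im); return im
E
python3 - <<'E'
from h import *
s=manip.sense(); print(s)
snap('top','top0',scale=1.5); snap('scene','sc0',scale=1.5)
for n in('top','scene'):
    K,C=cam(n); print(n,K.round(1).tolist(),C.round(3).tolist())
print(manip.get_calibration('wrist'))
E
```

```text
{'t': 0.0, 'q': array([ 1.02050096e+00,  5.28484383e-01,  1.43391157e+00, -4.39044559e-05,
        1.18136772e+00, -1.78459419e-01]), 'qd': array([ 2.12225348e-04,  3.00617017e-04,  9.77682879e-04, -2.50251785e-04,
       -5.61352223e-05,  2.87593643e-04]), 'tau': array([ 3.72096665e-04, -4.42345405e+01, -1.78027833e+01, -2.35601738e-04,
        8.34076724e-03, -2.13129704e-05]), 'tcp_pos': array([0.22665962, 0.5816851 , 0.23031946]), 'tool_rot': array([ 1.84840443e-01,  9.82767944e-01, -1.02147710e-03, -3.67874342e-04]), 'force': array([-0.30869851, -0.31500399, -0.70253356]), 'ft_torque': array([ 0.01043717, -0.01121146, -0.00070364]), 'finger_gap': 0.9977459120505967}
top [[454.8, 0.0, 258.4], [0.0, 454.8, 189.0], [0.0, 0.0, 1.0]] [[0.004, -0.992, 0.129, 0.375], [-1.0, -0.005, -0.005, 0.001], [0.006, -0.129, -0.992, 1.343], [0.0, 0.0, 0.0, 1.0]]
scene [[399.1, 0.0, 256.4], [0.0, 399.1, 193.9], [0.0, 0.0, 1.0]] [[-0.852, 0.419, -0.315, 0.926], [0.524, 0.664, -0.534, 0.611], [-0.015, -0.619, -0.785, 0.926], [0.0, 0.0, 0.0, 1.0]]
{'fx': 302.4353662544836, 'fy': 302.4353662544836, 'cx': 255.44240776092744, 'cy': 190.216362260488, 'mount': array([[ 6.00093318e-04, -9.58905689e-01, -2.83724373e-01,
         7.29410540e-02],
       [ 9.99999641e-01,  7.45395794e-04, -4.04163954e-04,
         4.87040086e-04],
       [ 5.99042069e-04, -2.83724029e-01,  9.58905791e-01,
        -1.42811407e-01],
       [ 0.00000000e+00,  0.00000000e+00,  0.00000000e+00,
         1.00000000e+00]])}
```

View pics/top0.png

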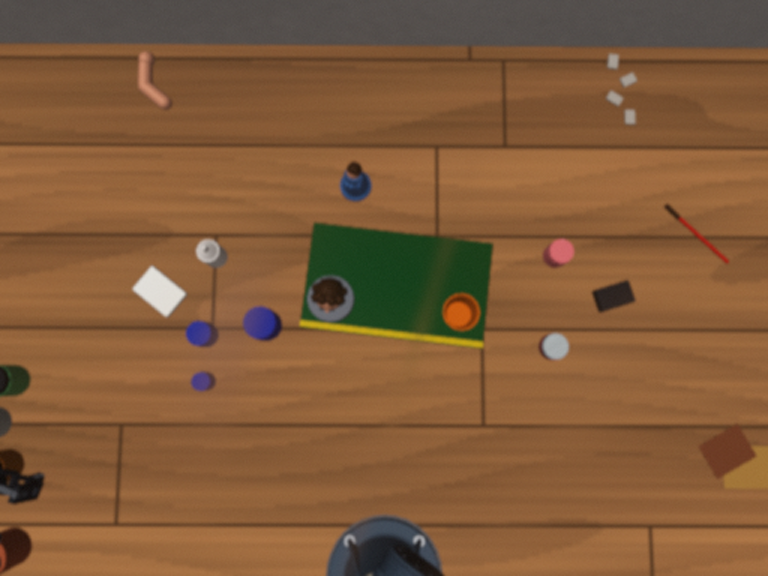

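View pics/sc0.png

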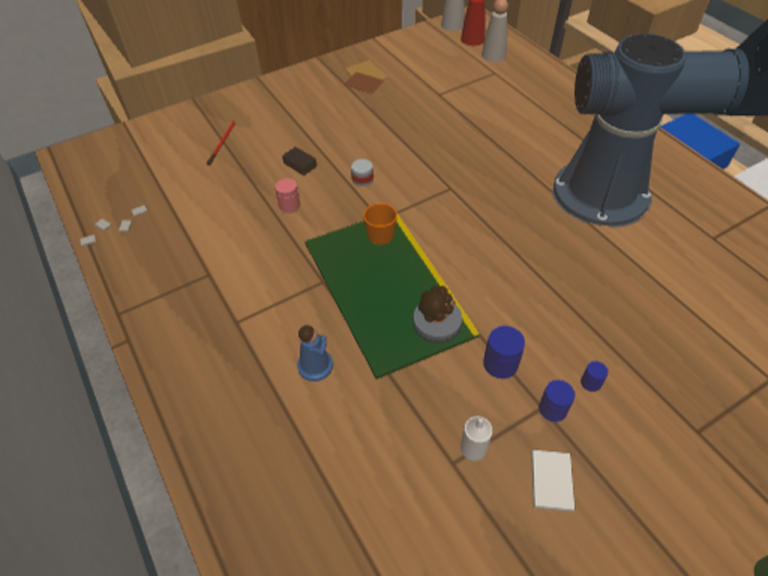

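The top view (1.5x) shows three blue jars: large (262,323), medium (200,333) and small (202,381). The pink jar is at (560,252), the tin at (555,347), the bottle at (209,251) and the tile at (159,291). The figurine is at (355,183), the sander at (613,296), the head on the board's left and the cup on its right. The other pale and blue items are clutter. I'll choose the blue jar by size.

```bash
cat > m.py <<'E'
from h import *
from scipy.optimize import least_squares
def blob(im,lo,hi,seed):
    hsv=cv2.cvtColor(im,cv2.COLOR_BGR2HSV); m=cv2.inRange(hsv,np.array(lo),np.array(hi))
    m=cv2.morphologyEx(m,cv2.MORPH_CLOSE,np.ones((3,3),np.uint8))
    n,l,st,c=cv2.connectedComponentsWithStats(m)
    i=min(range(1,n),key=lambda i:np.hypot(*(c[i]-seed))+(1e3 if st[i,4]<40 else 0)); return l==i,st[i],c[i]
def cyl(KC,x,y,r,h,z0=0):
    t=np.linspace(0,2*np.pi,60,endpoint=False)
    P=np.array([proj(KC,[x+r*np.cos(a),y+r*np.sin(a),z]) for z in(z0,z0+h) for a in t]).astype(np.float32)
    H=cv2.convexHull(P); M=cv2.moments(H); return np.array([M['m10'],M['m01']])/M['m00'],M['m00'],H
def fitcyl(KC,c,r,h,z0=0):
    p0=ray(KC,*c,z0+h/2)[:2]
    s=least_squares(lambda p:cyl(KC,p[0],p[1],r,h,z0)[0]-c,p0); return s.x,cyl(KC,*s.x,r,h,z0)[1]
E
python3 - <<'E'
from m import *
im=cv2.imread('pics/top0_raw.png'); KC=cam('top')
for n,lo,hi,seed,r,h in [('blueL',(110,120,40),(135,255,255),(174,215),.024,.06),('blueM',(110,120,40),(135,255,255),(133,222),.024,.06),('blueS',(110,80,40),(135,255,255),(135,254),.024,.06),('pink',(165,80,100),(180,255,255),(373,168),.024,.06),('figur',(100,80,40),(118,255,255),(237,123),.032,.05),('bottle',(0,0,120),(180,60,255),(139,167),.022,.08),('tin',(0,0,110),(180,60,255),(370,231),.025,.04)]:
    m,st,c=blob(im,lo,hi,seed); p,A=fitcyl(KC,c,r,h); print(n,st.tolist(),c.round(1),p.round(4),'expA',round(A))
m,st,c=blob(im,(0,0,150),(180,60,255),(106,194)); cn=cv2.findContours(m.astype(np.uint8),0,2)[0][0]
b=cv2.boxPoints(cv2.minAreaRect(cn)); W=np.array([ray(KC,*q,.012)[:2] for q in b]); print('tile',ray(KC,*c,.012).round(4),W.round(4).tolist(),[round(np.linalg.norm(W[i]-W[i-1]),4) for i in range(4)])
# board: green+yellow hull
hsv=cv2.cvtColor(im,cv2.COLOR_BGR2HSV); m=cv2.inRange(hsv,np.array((20,150,20)),np.array((85,255,255))); m[:140]=0;m[240:]=0;m[:,:190]=0;m[:,335:]=0
n,l,st,_=cv2.connectedComponentsWithStats(m); l=np.isin(l,[i for i in range(1,n) if st[i,4]>100])
H=cv2.convexHull(np.argwhere(l)[:,::-1].astype(np.int32)); q=cv2.approxPolyDP(H,6,True)[:,0]; print('board',q.tolist())
W=np.array([ray(KC,*a,.012)[:2] for a in q]);print(W.round(4).tolist(),[round(np.linalg.norm(W[i]-W[i-1]),4) for i in range(len(q))])
s=manip.sense(); print('jaw',R.from_quat(s['tool_rot']).as_matrix()[:,1].round(3))
E
```

```text
blueL [164, 205, 22, 21, 359] [174.4 215.4] [0.4685 0.2356] expA 284
blueM [124, 215, 16, 15, 189] [131.8 221.8] [0.4497 0.3576] expA 315
blueS [128, 249, 12, 11, 99] [133.3 253.9] [0.3584 0.3496] expA 320
pink [364, 161, 17, 14, 166] [373.1 167.6] [ 0.6111 -0.3412] expA 311
figur [227, 116, 20, 17, 243] [236.7 124.6] [0.7398 0.0595] expA 452
bottle [131, 160, 16, 16, 199] [138.5 167.1] [0.6073 0.3416] expA 309
tin [362, 222, 17, 18, 244] [369.9 230.4] [ 0.4283 -0.3293] expA 293
tile [0.5329 0.4436 0.012 ] [[0.537, 0.4982], [0.5861, 0.4604], [0.5286, 0.3892], [0.48, 0.4271]] [np.float64(0.0911), np.float64(0.062), np.float64(0.0916), np.float64(0.0617)]
board [[324, 179], [320, 232], [200, 218], [228, 153], [306, 162]]
[[0.5799, -0.2], [0.4234, -0.186], [0.4627, 0.1647], [0.6569, 0.0853], [0.6308, -0.1471]] [np.float64(0.0734), np.float64(0.1571), np.float64(0.353), np.float64(0.2098), np.float64(0.2339)]
jaw [ 0.363  0.932 -0.002]
```

The blue look-alikes by top width are large 22 px (174,215), medium 16 px (132,222) and small 12 px (133,254). The pink jar, which is the same size as the one I want, is 17 px, so the medium one is it. Next I move over the tile, turning the jaws onto its short axis.

send_rows([
  {"delta_pos": [3, -1.4, 0], "yaw": -0.185},
  {"delta_pos": [3, -1.4, 0], "yaw": -0.185},
  {"delta_pos": [3, -1.4, 0], "yaw": -0.185},
  {"delta_pos": [3, -1.4, 0], "yaw": -0.185},
  {"delta_pos": [3, -1.4, 0], "yaw": -0.185},
  {"delta_pos": [3, -1.4, 0], "yaw": -0.185},
  {"delta_pos": [3, -1.4, 0], "yaw": -0.185},
  {"delta_pos": [3, -1.4, 0], "yaw": -0.185},
  {"delta_pos": [3, -1.4, 0], "yaw": -0.185},
  {"delta_pos": [3, -1.4, 0], "yaw": -0.185},
], grip=-1)

```text
t: 1.35
tcp_pos: [0.5297, 0.4356, 0.2243]
tool_rot: [0.902, 0.431, -0.005, -0.004]
force: [-0.1, -0.2, 0.2]
finger_gap: 0.994
```

```bash
cat >> m.py <<'E'
def jaw(s=None):
    s=s or manip.sense(); v=R.from_quat(s['tool_rot']).as_matrix()[:,1]; return np.degrees(np.arctan2(v[1],v[0]))
E
python3 - <<'E'
from m import *
s=manip.sense(); print(s['t'],s['tcp_pos'].round(4),jaw(s),s['q'].round(2))
KC=cam('wrist'); im=snap('wrist','w1')
def rect(thr):
    m,st,c=blob(im,(0,0,thr),(180,60,255),proj(KC,[.533,.444,.012])); cn=max(cv2.findContours(m.astype(np.uint8),0,2)[0],key=cv2.contourArea)
    b=cv2.boxPoints(cv2.minAreaRect(cn)); W=np.array([ray(KC,*q,.012)[:2] for q in b]); L=[W[i]-W[i-1] for i in range(4)]
    print('tile',W.mean(0).round(4),[round(float(np.linalg.norm(l)),4) for l in L],[round(float(np.degrees(np.arctan2(l[1],l[0]))),1) for l in L])
rect(150);rect(130)
# scene objects too
im=cv2.imread('pics/top0_raw.png'); KT=cam('top')
for n,uv,z in [('bottle body',(138.5,167.5),.07),('blueM',(131.8,222),.06),('pink',(373.1,167.6),.06),('tin',(369.9,230.4),.04)]: print(n,ray(KT,*uv,z).round(4))
# board edges by line fit
hsv=cv2.cvtColor(im,cv2.COLOR_BGR2HSV); g=cv2.inRange(hsv,np.array((45,120,20)),np.array((90,255,255)))
print(hsv[175,250],hsv[155,300],hsv[160,320],hsv[120,300])
E
```

```text
1.35 [0.5297 0.4356 0.2243] -38.89515792577549 [0.52 0.62 1.27 0.01 1.26 1.2 ]
tile [0.5353 0.4449] [0.0894, 0.0593, 0.0892, 0.0637] [49.8, -38.8, -127.3, 141.4]
tile [0.5353 0.4449] [0.0894, 0.0593, 0.0892, 0.0637] [49.8, -38.8, -127.3, 141.4]
bottle body [0.6014 0.3349 0.07  ]
blueM [0.4475 0.3504 0.06  ]
pink [ 0.6062 -0.3342  0.06  ]
tin [ 0.4275 -0.325   0.04  ]
[ 63 159  64] [ 14 152 126] [ 15 152 121] [ 14 153 163]
```

View pics/w1.png

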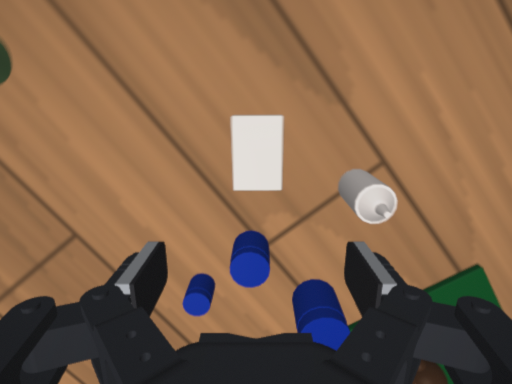

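The wrist view shows the tile at (257,153), aligned with the jaws. The bottle is at (372,200) and the medium blue jar at (250,260). I descend with the fingers pre-closed to about 66 mm.

send_rows([
  {"delta_pos": [0.6, 0.9, -4]},
  {"delta_pos": [0, 0, -4]},
  {"delta_pos": [0, 0, -4]},
  {"delta_pos": [0, 0, -4]},
  {"delta_pos": [0, 0, -3]},
  {"delta_pos": [0, 0, -1]},
], grip=-0.55)

```text
validation failed for argument at $.co...
```

```bash
python3 - <<'E'
from m import *
s=manip.sense(); print(s['t'],s['tcp_pos'].round(4),jaw(s),s['finger_gap'])
snap('wrist','w2')
E
```

```text
1.4 [0.5347 0.4331 0.2242] -39.32988412350336 0.9991751216012102
```

View pics/w2.png

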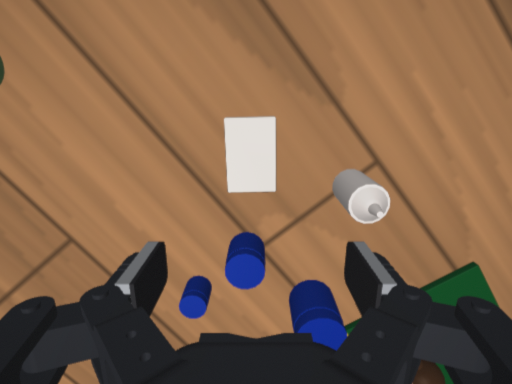

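The call was refused because yaw is required. I'll re-measure from this settled picture.

```bash
python3 - <<'E'
from m import *
s=manip.sense(); print(s['tcp_pos'].round(4),jaw(s))
KC=cam('wrist'); im=cv2.imread('pics/w2_raw.png')
m,st,c=blob(im,(0,0,150),(180,60,255),(250,154)); cn=max(cv2.findContours(m.astype(np.uint8),0,2)[0],key=cv2.contourArea)
b=cv2.boxPoints(cv2.minAreaRect(cn)); W=np.array([ray(KC,*q,.012)[:2] for q in b]); L=[W[i]-W[i-1] for i in range(4)]
print('tile',W.mean(0).round(4),ray(KC,*c,.012).round(4),[round(float(np.linalg.norm(l)),4) for l in L],[round(float(np.degrees(np.arctan2(l[1],l[0]))),1) for l in L])
E
```

```text
[0.5325 0.4341 0.2241] -38.85350111021216
tile [0.5305 0.4476] [0.5327 0.4486 0.012 ] [0.0908, 0.0582, 0.0906, 0.0626] [49.5, -38.8, -127.8, 141.4]
```

send_rows([
  {"delta_pos": [0.2, 1.1, -4], "yaw": 0},
  {"delta_pos": [0, 0, -4], "yaw": 0},
  {"delta_pos": [0, 0, -4], "yaw": 0},
  {"delta_pos": [0, 0, -4], "yaw": 0},
  {"delta_pos": [0, 0, -3], "yaw": 0},
  {"delta_pos": [0, 0, -1], "yaw": 0},
  {"delta_pos": [0, 0, 0], "yaw": 0},
], grip=-0.55)

```text
t: 2.33
tcp_pos: [0.5294, 0.4468, 0.0178]
tool_rot: [0.9, 0.436, -0.006, -0.005]
force: [-0.6, 0.6, 0.9]
finger_gap: 0.774
```

```bash
python3 - <<'E'
from m import *
s=manip.sense(); print(s['t'],s['tcp_pos'].round(4),jaw(s),s['finger_gap'],s['force'])
snap('wrist','w3')
E
```

```text
2.325 [0.5294 0.4468 0.0178] -38.26046753558008 0.7736400832130859 [-0.56224663  0.56563146  0.93235485]
```

View pics/w3.png

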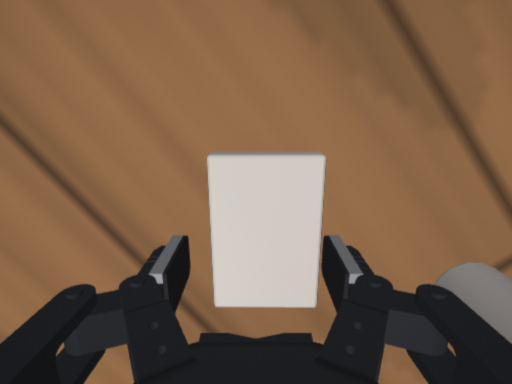

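The tile's centre is at about (266,230) and the fingers straddle it at x 180 and 332. I'll work out the correction.

```bash
cat >> m.py <<'E'
def tilefit(im,KC,seed,z):
    m,st,c=blob(im,(0,0,110),(180,70,255),seed); cn=max(cv2.findContours(m.astype(np.uint8),0,2)[0],key=cv2.contourArea)
    q=cv2.approxPolyDP(cv2.convexHull(cn),8,True)[:,0]; W=np.array([ray(KC,*a,z)[:2] for a in q]); L=W-np.roll(W,1,0)
    return W,W.mean(0),np.linalg.norm(L,axis=1),np.degrees(np.arctan2(L[:,1],L[:,0]))
E
python3 - <<'E'
from m import *
s=manip.sense(); print(s['tcp_pos'].round(4),jaw(s))
KC=cam('wrist'); im=cv2.imread('pics/w3_raw.png')
W,c,l,a=tilefit(im,KC,(266,230),.012); print(c.round(4),l.round(4),a.round(1), ((c-s['tcp_pos'][:2])*100).round(2))
E
```

```text
[0.5297 0.4469 0.0184] -38.269401609960134
[0.5344 0.4462] [0.0571 0.0894 0.0581 0.0884] [ -36.6 -127.2  142.4   52.1] [ 0.47 -0.07]
```

send_rows([
  {"delta_pos": [0.5, 0, -0.4], "yaw": 0.01},
  {"delta_pos": [0, 0, -0.4], "yaw": 0.01},
  {"delta_pos": [0, 0, -0.4], "yaw": 0},
  {"delta_pos": [0, 0, -0.2], "yaw": 0},
  {"delta_pos": [0, 0, 0], "yaw": 0},
])

```text
t: 3.0
tcp_pos: [0.5377, 0.4484, 0.008]
tool_rot: [0.895, 0.446, -0.001, -0.005]
force: [-0.8, 0.6, 0.5]
finger_gap: 0.774
```

send_rows([
  {"delta_pos": [-0.3, -0.2, -0.3], "yaw": 0},
  {"delta_pos": [0, 0, -0.3], "yaw": 0},
  {"delta_pos": [0, 0, 0], "yaw": 0},
])

```text
t: 3.38
tcp_pos: [0.5342, 0.4462, 0.0015]
tool_rot: [0.895, 0.446, -0.001, -0.005]
force: [-0.4, 0.4, -0.0]
finger_gap: 0.775
```

send_rows([
  {"delta_pos": [0, 0, -0.3], "yaw": 0},
  {"delta_pos": [0, 0, 0], "yaw": 0},
])

```text
t: 3.62
tcp_pos: [0.5342, 0.4462, -0.0018]
tool_rot: [0.895, 0.446, -0.002, -0.005]
force: [-0.5, -0.4, 0.5]
finger_gap: 0.777
```

send_rows([
  {"delta_pos": [0, 0, 0], "yaw": 0},
  {"delta_pos": [0, 0, 0], "yaw": 0},
  {"delta_pos": [0, 0, 0], "yaw": 0},
  {"delta_pos": [0, 0, 0], "yaw": 0},
], grip=1, force=60)

```text
t: 4.12
tcp_pos: [0.5348, 0.4466, -0.001]
tool_rot: [0.895, 0.446, -0.001, -0.005]
force: [0.2, -1.0, 0.1]
finger_gap: 0.68
```

send_rows([
  {"delta_pos": [0, 0, 1], "yaw": 0},
  {"delta_pos": [0, 0, 3], "yaw": 0},
  {"delta_pos": [0, 0, 4], "yaw": 0},
  {"delta_pos": [0, 0, 4], "yaw": 0},
  {"delta_pos": [0, 0, 4], "yaw": 0},
  {"delta_pos": [0, 0, 4], "yaw": 0},
])

```text
t: 4.88
tcp_pos: [0.5297, 0.4435, 0.2005]
tool_rot: [0.895, 0.446, -0.008, -0.004]
force: [0.3, 1.1, -2.6]
finger_gap: 0.68
```

```bash
python3 - <<'E'
from m import *
s=manip.sense(); print(s['t'],s['tcp_pos'].round(4),jaw(s),s['finger_gap'],s['force'])
KC=cam('wrist'); im=snap('wrist','w4')
E
```

```text
4.875 [0.5297 0.4435 0.2005] -37.024682696684316 0.6804499507901743 [ 0.25189227  1.05346818 -2.61398172]
```

View pics/w4.png

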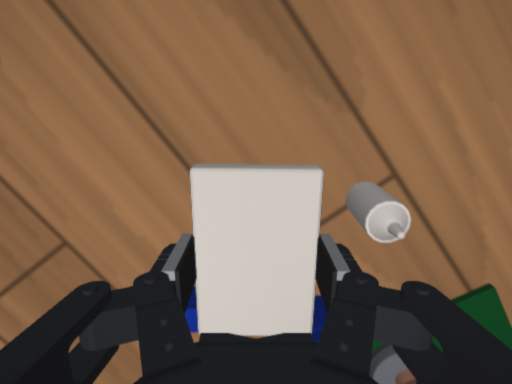

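The tile is held square and centred between the pads (192–322 wide). Next I fit the board pose from the first top picture and work out the held tile's offset.

```bash
cat >> m.py <<'E'
def boardfit(im,KC,p0,show=None):
    """fit x,y,yaw of board: edges of green/yellow mask vs projected outline, via mask IoU-like distance"""
    hsv=cv2.cvtColor(im,cv2.COLOR_BGR2HSV); m=cv2.inRange(hsv,np.array((22,100,20)),np.array((90,255,255)))
    m=cv2.morphologyEx(m,cv2.MORPH_OPEN,np.ones((3,3),np.uint8))
    def model(p,x,y,z=.012):
        c,s=np.cos(p[2]),np.sin(p[2]); return [p[0]+c*x-s*y,p[1]+s*x+c*y,z]
    f=cv2.GaussianBlur(m.astype(np.float32)/255,(0,0),1.0)
    E=[]  # (x,y,nx,ny) samples on the edges
    for y in np.linspace(-.17,.17,35): E+= [(-.06,y,-1,0),(.15,y,1,0)]
    for x in np.linspace(-.05,.14,20): E+= [(x,.18,0,1),(x,-.18,0,-1)]
    h,w=f.shape; p=np.array(p0,float); d=np.linspace(-.02,.02,41)
    for it in range(6):
        A=[];B=[]
        for x,y,nx,ny in E:
            P=np.array([proj(KC,model(p,x+nx*t,y+ny*t)) for t in d]).astype(np.float32)
            if P.min()<2 or P[:,0].max()>w-3 or P[:,1].max()>h-3: continue
            v=cv2.remap(f,P[:,0].reshape(1,-1),P[:,1].reshape(1,-1),1)[0]
            if v[:6].mean()<.8 or v[-6:].mean()>.2: continue
            i=np.argmax(v<.5); t=d[i-1]+(v[i-1]-.5)/(v[i-1]-v[i])*(d[i]-d[i-1])
            c,s=np.cos(p[2]),np.sin(p[2]); nw=np.array([c*nx-s*ny,s*nx+c*ny]); r=np.array(model(p,x,y))[:2]-p[:2]
            A.append([nw[0],nw[1],nw@[-r[1],r[0]]]);B.append(t)
        A=np.array(A);B=np.array(B); w_=np.abs(B-np.median(B))<.01
        dp=np.linalg.lstsq(A[w_],B[w_],rcond=None)[0]; p+=dp
    return p,len(B),np.abs(B-A@dp).mean()
E
python3 - <<'E'
from m import *
KT=cam('top'); im=cv2.imread('pics/top0_raw.png')
p,n,e=boardfit(im,KT,[.505,.0,-.111]); print(p.round(4),np.degrees(p[2]),n,e)
c,s=np.cos(p[2]),np.sin(p[2])
b2w=lambda x,y:p[:2]+[c*x-s*y,s*x+c*y]
for nm,x,y,z in [('head',0,.125,.034),('cup',0,-.125,.072)]: print(nm,proj(KT,[*b2w(x,y),z]))
for nm,x,y in [('tile',0,0),('bottle',.082,0),('pink',.099,.125),('blue',.089,-.125)]: print(nm,b2w(x,y).round(4))
K=cam('wrist'); S=manip.sense(); W,cc,l,a=tilefit(cv2.imread('pics/w4_raw.png'),K,(256,250),S['tcp_pos'][2]+.013); T=R.from_quat(S['tool_rot']).as_matrix()
print('now',S['tcp_pos'].round(4),jaw(S),'held',cc.round(4),l.round(4),a.round(1),(T.T[:2,:2]@(cc-S['tcp_pos'][:2])).round(4))
E
```

```text
[ 0.5053 -0.     -0.1103] -6.320219284614852 61 0.0005427007972397402
head [213.49313243 198.10586654]
cup [300.67409309 206.77898459]
tile [ 0.5053 -0.    ]
bottle [ 0.5868 -0.0091]
pink [0.6174 0.1133]
blue [ 0.5799 -0.1341]
now [0.5327 0.4455 0.2075] -37.00505897207991 held [0.5321 0.4468] [0.0895 0.0565 0.0864 0.0625] [  49.   -38.6 -127.2  144.2] [ 0.0007 -0.0014]
```

```bash
python3 - <<'E'
from m import *
KT=cam('top'); im=cv2.imread('pics/top0_raw.png')
p,n,e=boardfit(im,KT,[.503,-.017,-.111]); p,n,e=boardfit(im,KT,p); print(p.round(4),np.degrees(p[2]),n,e)
c,s=np.cos(p[2]),np.sin(p[2])
b2w=lambda x,y:p[:2]+[c*x-s*y,s*x+c*y]
for nm,x,y,z in [('head',0,.125,.034),('cup',0,-.125,.072)]: print(nm,proj(KT,[*b2w(x,y),z])*1.5)
hsv=cv2.cvtColor(im,cv2.COLOR_BGR2HSV)
m,st,cc=blob(im,(5,200,60),(14,255,255),(307,208)); print('cup blob',st,cc*1.5)
for nm,x,y in [('tile',0,0),('bottle',.082,0),('pink',.099,.125),('blue',.089,-.125)]: print(nm,b2w(x,y).round(4))
E
```

```text
[ 0.5032 -0.0181 -0.1117] -6.401060460670564 93 0.000608424148162142
head [329.62978186 298.15628942]
cup [460.69046443 311.38534436]
cup blob [295 196  25  24 467] [460.71841542 311.36723769]
tile [ 0.5032 -0.0181]
bottle [ 0.5847 -0.0273]
pink [0.6155 0.095 ]
blue [ 0.5777 -0.1523]
```

The board fit agrees with the cup blob and with the head. The tile target is (0.503, -0.018), jaw angle -6.4°.

send_rows([
  {"delta_pos": [-0.3, -4.6, 0], "yaw": 0.053},
  {"delta_pos": [-0.3, -4.6, 0], "yaw": 0.053},
  {"delta_pos": [-0.3, -4.6, 0], "yaw": 0.053},
  {"delta_pos": [-0.3, -4.6, 0], "yaw": 0.053},
  {"delta_pos": [-0.3, -4.6, 0], "yaw": 0.053},
  {"delta_pos": [-0.3, -4.6, 0], "yaw": 0.053},
  {"delta_pos": [-0.3, -4.6, 0], "yaw": 0.053},
  {"delta_pos": [-0.3, -4.6, 0], "yaw": 0.053},
  {"delta_pos": [-0.3, -4.6, 0], "yaw": 0.053},
  {"delta_pos": [-0.3, -4.6, 0], "yaw": 0.053},
])

```text
t: 6.18
tcp_pos: [0.5002, -0.024, 0.2127]
tool_rot: [0.738, 0.675, 0.003, -0.004]
force: [0.1, -0.2, -1.9]
finger_gap: 0.683
```

send_rows([
  {"delta_pos": [0, 0, -2], "yaw": 0},
  {"delta_pos": [0, 0, -2], "yaw": 0},
  {"delta_pos": [0, 0, 0], "yaw": 0},
])

```text
t: 6.55
tcp_pos: [0.5004, -0.0285, 0.1732]
tool_rot: [0.741, 0.672, 0.004, -0.002]
force: [-1.1, -0.0, -2.7]
finger_gap: 0.678
```

```bash
python3 - <<'E'
from m import *
S=manip.sense(); KC=cam('wrist'); print(S['t'],S['tcp_pos'].round(4),jaw(S),S['q'].round(2),S['force'].round(1))
im=snap('wrist','w5')
try: p,n,e=boardfit(im,KC,[.5032,-.0181,-.1117]); print(p.round(4),np.degrees(p[2]),n,e)
except Exception as x: print(x)
E
```

```text
6.55 [ 0.5004 -0.0285  0.1732] -5.552623533231484 [-0.29  0.45  1.8   0.01  0.89 -0.2 ] [-1.1 -0.  -2.7]
[ 0.5039 -0.0182 -0.1147] -6.569732880212984 38 0.00047137447397973056
```

View pics/w5.png

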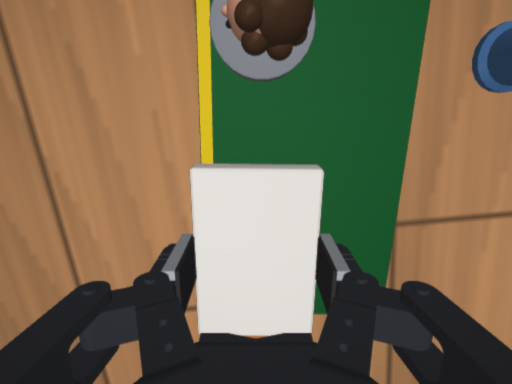

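The tile is held over the board, centred at (257,250), with the head at the top and the figurine at (495,57). The wrist's board fit agrees within 1 mm. I correct and descend.

send_rows([
  {"delta_pos": [0.3, 1.0, -3], "yaw": -0.017},
  {"delta_pos": [0, 0, -3], "yaw": 0},
  {"delta_pos": [0, 0, -3], "yaw": 0},
  {"delta_pos": [0, 0, -3], "yaw": 0},
  {"delta_pos": [0, 0, -2], "yaw": 0},
  {"delta_pos": [0, 0, 0], "yaw": 0},
])

```text
t: 7.35
tcp_pos: [0.5116, -0.0178, 0.0372]
tool_rot: [0.745, 0.667, 0.009, 0.006]
force: [0.9, 0.3, -1.0]
finger_gap: 0.685
```

```bash
python3 - <<'E'
from m import *
S=manip.sense(); KC=cam('wrist'); print(S['t'],S['tcp_pos'].round(4),jaw(S),S['force'].round(1))
W,cc,l,a=tilefit(cv2.imread('pics/w5_raw.png'),KC,(256,250),S['tcp_pos'][2]+.013)
print('tile-tcp',(cc-S['tcp_pos'][:2]).round(4),l.round(4),a.round(1))
E
```

```text
7.35 [ 0.5116 -0.0178  0.0372] -6.299940449644151 [ 0.9  0.3 -1. ]
tile-tcp [-0.0091  0.0005] [0.0557 0.0563 0.087  0.0582 0.0397] [ 64.   -9.2 -96.8 172.7 107.3]
```

send_rows([
  {"delta_pos": [-0.8, 0, -1], "yaw": 0},
  {"delta_pos": [0, 0, -0.5], "yaw": 0},
  {"delta_pos": [0, 0, 0], "yaw": 0},
  {"delta_pos": [0, 0, 0], "yaw": 0},
])

```text
t: 7.85
tcp_pos: [0.5055, -0.018, 0.0243]
tool_rot: [0.745, 0.667, 0.011, 0.009]
force: [0.1, 0.3, -1.1]
finger_gap: 0.682
```

send_rows([
  {"delta_pos": [-0.2, 0, -0.5], "yaw": 0},
  {"delta_pos": [0, 0, -0.3], "yaw": 0},
  {"delta_pos": [0, 0, -0.2], "yaw": 0},
  {"delta_pos": [0, 0, -0.1], "yaw": 0},
  {"delta_pos": [0, 0, 0], "yaw": 0},
])

```text
t: 8.48
tcp_pos: [0.5038, -0.0182, 0.0129]
tool_rot: [0.745, 0.667, 0.011, 0.009]
force: [0.1, -1.1, -2.2]
finger_gap: 0.682
```

```bash
python3 - <<'E'
from m import *
S=manip.sense(); print(S['tcp_pos'].round(4),jaw(S),R.from_quat(S['tool_rot']).as_matrix()[:,2].round(4),S['force'].round(1))
E
```

```text
[ 0.5038 -0.0182  0.0129] -6.2570124990953975 [ 0.0293  0.0011 -0.9996] [ 0.1 -1.1 -2.2]
```

send_rows([
  {"delta_pos": [0, 0, -0.15], "yaw": 0},
  {"delta_pos": [0, 0, 0], "yaw": 0},
])

```text
t: 8.72
tcp_pos: [0.504, -0.0182, 0.0121]
tool_rot: [0.745, 0.667, 0.011, 0.01]
force: [-1.1, -0.1, -1.1]
finger_gap: 0.682
```

send_rows([
  {"delta_pos": [0, 0, 0], "yaw": 0},
  {"delta_pos": [0, 0, 0], "yaw": 0},
  {"delta_pos": [0, 0, 0], "yaw": 0},
], grip=-0.6)

```text
t: 9.1
tcp_pos: [0.5046, -0.0184, 0.0123]
tool_rot: [0.745, 0.667, 0.012, 0.01]
force: [-0.4, -0.3, 1.3]
finger_gap: 0.8
```

send_rows([
  {"delta_pos": [0, 0, 2], "yaw": 0},
  {"delta_pos": [0, 0, 4], "yaw": 0},
  {"delta_pos": [0, 0, 5], "yaw": 0},
  {"delta_pos": [0, 0, 5], "yaw": 0},
  {"delta_pos": [0, 0, 3], "yaw": 0},
  {"delta_pos": [0, 0, 0], "yaw": 0},
])

```text
t: 9.85
tcp_pos: [0.5033, -0.0182, 0.2073]
tool_rot: [0.745, 0.667, 0.011, 0.01]
force: [-0.6, -0.2, -0.4]
finger_gap: 0.798
```

```bash
python3 - <<'E'
from m import *
S=manip.sense(); KC=cam('wrist'); print(S['t'],S['tcp_pos'].round(4),jaw(S),R.from_quat(S['tool_rot']).as_matrix()[:,2].round(4),S['q'].round(2))
im=snap('wrist','w6')
W,cc,l,a=tilefit(im,KC,proj(KC,[.5038,-.018,.024]),.024); print('tile',cc.round(4),l.round(4),a.round(1))
p,n,e=boardfit(im,KC,[.5032,-.0181,-.1117]); print('board',p.round(4),np.degrees(p[2]),n,e)
E
```

```text
9.85 [ 0.5033 -0.0182  0.2073] -6.274422693971516 [ 0.0299  0.001  -0.9996] [-0.26  0.39  1.78  0.01  0.94 -0.16]
tile [ 0.5032 -0.0183] [0.0584 0.0879 0.0584 0.0888] [ -5.4 -95.8 175.6  84.2]
board [ 0.5042 -0.0168 -0.1102] -6.315060913115939 61 0.0005771920126088541
```

View pics/w6.png

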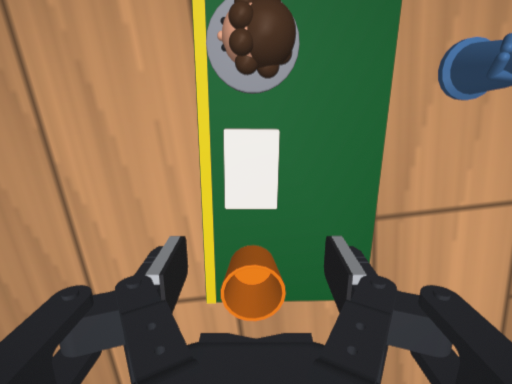

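The tile lies flat and square, at (251,168) in this view: centre (0.5032,-0.0183) against a target of (0.5035,-0.018). Next is the tin.

send_rows([
  {"delta_pos": [-1.1, -4.4, 0], "yaw": 0},
  {"delta_pos": [-1.1, -4.4, 0], "yaw": 0},
  {"delta_pos": [-1.1, -4.4, 0], "yaw": 0},
  {"delta_pos": [-1.1, -4.4, 0], "yaw": 0},
  {"delta_pos": [-1.1, -4.4, 0], "yaw": 0},
  {"delta_pos": [-1.1, -4.4, 0], "yaw": 0},
  {"delta_pos": [-1, -4.3, -2], "yaw": 0},
  {"delta_pos": [0, 0, -2], "yaw": 0},
  {"delta_pos": [0, 0, 0], "yaw": 0},
  {"delta_pos": [0, 0, 0], "yaw": 0},
], grip=-1)

```text
t: 11.15
tcp_pos: [0.415, -0.3283, 0.1484]
tool_rot: [0.744, 0.668, 0.009, -0.007]
force: [-0.2, 0.5, -0.3]
finger_gap: 0.999
```

```bash
python3 - <<'E'
from m import *
S=manip.sense(); KC=cam('wrist'); print(S['t'],S['tcp_pos'].round(4),jaw(S),R.from_quat(S['tool_rot']).as_matrix()[:,2].round(4),S['q'].round(2))
im=snap('wrist','w7'); print(proj(KC,[.4275,-.325,.04]))
E
```

```text
11.15 [ 0.415  -0.3283  0.1484] -6.217268194526347 [ 0.0044  0.022  -0.9997] [-0.89  0.52  1.75  0.02  0.89 -0.8 ]
[269.91848857 185.97637004]
```

View pics/w7.png

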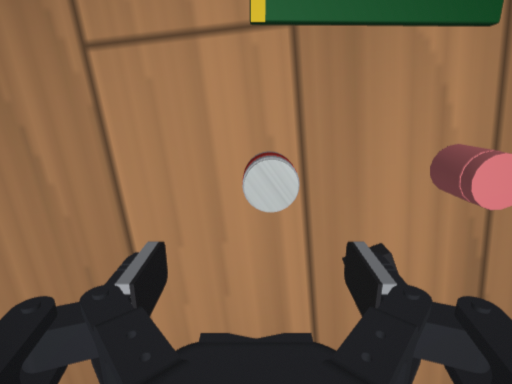

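The tin's top is at (271,183) with radius 28 px, as expected, and the pink jar's is at (493,180). I work out the shift.

```bash
python3 - <<'E'
from m import *
S=manip.sense(); KC=cam('wrist'); print(S['tcp_pos'].round(4)); p=ray(KC,271,183,.04); print(p.round(4),((p-S['tcp_pos'])*100).round(2)); print(ray(KC,493,180,.06).round(4))
E
```

```text
[ 0.4149 -0.328   0.1484]
[ 0.4286 -0.3222  0.04  ] [  1.37   0.58 -10.84]
[ 0.6029 -0.3336  0.06  ]
```

send_rows([
  {"delta_pos": [1.3, 0.5, -3], "yaw": 0},
  {"delta_pos": [0, 0, -3], "yaw": 0},
  {"delta_pos": [0, 0, -3], "yaw": 0},
  {"delta_pos": [0, 0, -2], "yaw": 0},
  {"delta_pos": [0, 0, 0], "yaw": 0},
])

```text
t: 11.82
tcp_pos: [0.4321, -0.3218, 0.0398]
tool_rot: [0.742, 0.67, 0.009, -0.002]
force: [0.5, -0.3, 1.1]
finger_gap: 1.0
```

send_rows([
  {"delta_pos": [-0.4, -0.1, -2], "yaw": 0},
  {"delta_pos": [0, 0, -1], "yaw": 0},
  {"delta_pos": [0, 0, 0], "yaw": 0},
])

```text
t: 12.2
tcp_pos: [0.4307, -0.3239, 0.0127]
tool_rot: [0.741, 0.671, 0.009, 0.001]
force: [-0.4, 0.5, -0.2]
finger_gap: 1.002
```

send_rows([
  {"delta_pos": [0, 0, 0], "yaw": 0},
  {"delta_pos": [0, 0, 0], "yaw": 0},
  {"delta_pos": [0, 0, 0], "yaw": 0},
  {"delta_pos": [0, 0, 0], "yaw": 0},
  {"delta_pos": [0, 0, 0], "yaw": 0},
], grip=1, force=40)

```text
t: 12.82
tcp_pos: [0.4318, -0.3247, 0.0149]
tool_rot: [0.741, 0.671, 0.009, 0.003]
force: [-0.5, -0.4, -1.5]
finger_gap: 0.57
```

send_rows([
  {"delta_pos": [0, 0, 2], "yaw": 0},
  {"delta_pos": [0, 0, 4], "yaw": 0},
  {"delta_pos": [0, 0, 5], "yaw": 0},
  {"delta_pos": [0, 0, 5], "yaw": 0},
  {"delta_pos": [0, 0, 0], "yaw": 0},
])

```text
t: 13.45
tcp_pos: [0.4303, -0.3233, 0.1775]
tool_rot: [0.741, 0.671, 0.009, 0.001]
force: [-0.4, 0.4, -0.9]
finger_gap: 0.571
```

```bash
python3 - <<'E'
from m import *
S=manip.sense(); KC=cam('wrist'); print(S['t'],S['tcp_pos'].round(4),jaw(S),R.from_quat(S['tool_rot']).as_matrix()[:,2].round(4),S['q'].round(2))
im=snap('wrist','w8'); m,st,c=blob(im,(0,0,110),(180,60,255),(255,260)); print(st,c)
E
```

```text
13.45 [ 0.4303 -0.3233  0.1775] -5.712064086708813 [ 0.014   0.0109 -0.9998] [-0.86  0.48  1.71  0.02  0.95 -0.78]
[ 202  218  108  102 8831] [255.60163062 268.19669347]
```

View pics/w8.png

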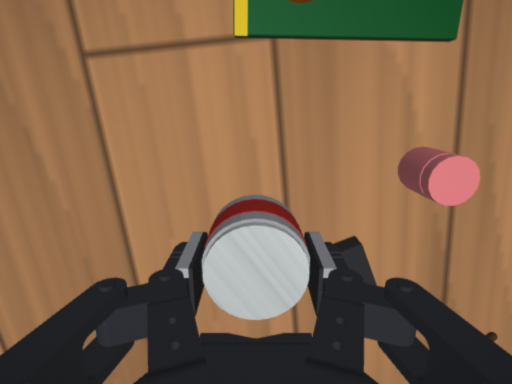

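The tin is held upright, its top at (256,268). Next I compute its offset from the TCP.

```bash
python3 - <<'E'
from m import *
S=manip.sense(); KC=cam('wrist'); print(S['tcp_pos'].round(4)); p=ray(KC,256,268,S['tcp_pos'][2]+.025); o=p-S['tcp_pos']; print('off',o.round(4)); print('move cm',((np.array([.5035,-.018])-p[:2])*100).round(2))
E
```

```text
[ 0.4291 -0.3219  0.1754]
off [-0.0003  0.0019  0.025 ]
move cm [ 7.47 30.2 ]
```

send_rows([
  {"delta_pos": [1, 4.3, 0], "yaw": -0.005},
  {"delta_pos": [1, 4.3, 0], "yaw": -0.005},
  {"delta_pos": [1, 4.3, 0], "yaw": 0},
  {"delta_pos": [1, 4.3, 0], "yaw": 0},
  {"delta_pos": [1, 4.3, 0], "yaw": 0},
  {"delta_pos": [1, 4.3, 0], "yaw": 0},
  {"delta_pos": [1, 4.2, 0], "yaw": 0},
  {"delta_pos": [0.4, 0, 0], "yaw": 0},
  {"delta_pos": [0, 0, 0], "yaw": 0},
])

```text
t: 14.62
tcp_pos: [0.4933, -0.0096, 0.1595]
tool_rot: [0.746, 0.666, 0.002, -0.017]
force: [1.0, 0.1, -1.1]
finger_gap: 0.572
```

send_rows([
  {"delta_pos": [1.0, -1.0, -3], "yaw": 0},
  {"delta_pos": [0, 0, -3], "yaw": 0},
  {"delta_pos": [0, 0, -3], "yaw": 0},
  {"delta_pos": [0, 0, -1], "yaw": 0},
  {"delta_pos": [0, 0, 0], "yaw": 0},
  {"delta_pos": [0, 0, 0], "yaw": 0},
])

```text
t: 15.38
tcp_pos: [0.5023, -0.0259, 0.0554]
tool_rot: [0.749, 0.662, 0.001, -0.017]
force: [0.1, -1.1, -1.8]
finger_gap: 0.566
```

```bash
python3 - <<'E'
from m import *
S=manip.sense(); KC=cam('wrist'); print(S['t'],S['tcp_pos'].round(4),jaw(S),R.from_quat(S['tool_rot']).as_matrix()[:,2].round(4))
E
```

```text
15.375 [ 0.5023 -0.0259  0.0554] -6.991542933947858 [-0.0209  0.0276 -0.9994]
```

send_rows([
  {"delta_pos": [0.1, 0.6, -0.6], "yaw": 0},
  {"delta_pos": [0, 0, -0.3], "yaw": 0},
  {"delta_pos": [0, 0, -0.2], "yaw": 0},
  {"delta_pos": [0, 0, 0], "yaw": 0},
])

```text
t: 15.88
tcp_pos: [0.5049, -0.0195, 0.0458]
tool_rot: [0.749, 0.663, 0.003, -0.015]
force: [0.4, -0.3, -1.4]
finger_gap: 0.57
```

send_rows([
  {"delta_pos": [-0.1, 0, -0.3], "yaw": 0},
  {"delta_pos": [0, 0, -0.2], "yaw": 0},
  {"delta_pos": [0, 0, 0], "yaw": 0},
])

```text
t: 16.25
tcp_pos: [0.5039, -0.0196, 0.0406]
tool_rot: [0.749, 0.663, 0.003, -0.015]
force: [-0.4, 0.1, -1.1]
finger_gap: 0.568
```

send_rows([
  {"delta_pos": [0, 0, -0.15], "yaw": 0},
  {"delta_pos": [0, 0, 0], "yaw": 0},
])

```text
t: 16.5
tcp_pos: [0.504, -0.0196, 0.0395]
tool_rot: [0.749, 0.663, 0.003, -0.015]
force: [-0.5, 0.1, 1.4]
finger_gap: 0.569
```

Contact felt: the vertical force went from -1 to +1.4. I release and lift.

send_rows([
  {"delta_pos": [0, 0, 0], "yaw": 0},
  {"delta_pos": [0, 0, 0], "yaw": 0},
  {"delta_pos": [0, 0, 0], "yaw": 0},
  {"delta_pos": [0, 0, 0], "yaw": 0},
], grip=-1)

```text
t: 17.0
tcp_pos: [0.5045, -0.0197, 0.0396]
tool_rot: [0.749, 0.663, 0.003, -0.015]
force: [-0.2, 0.7, -0.4]
finger_gap: 0.999
```

send_rows([
  {"delta_pos": [0, 0, 2], "yaw": 0},
  {"delta_pos": [0, 0, 4], "yaw": 0},
  {"delta_pos": [0, 0, 5], "yaw": 0},
  {"delta_pos": [0, 0, 6], "yaw": 0},
  {"delta_pos": [0, 0, 2], "yaw": 0},
  {"delta_pos": [0, 0, 0], "yaw": 0},
])

```text
t: 17.75
tcp_pos: [0.5029, -0.0195, 0.2346]
tool_rot: [0.749, 0.663, 0.003, -0.015]
force: [0.7, 0.0, 0.7]
finger_gap: 1.003
```

```bash
python3 - <<'E'
from m import *
S=manip.sense(); KC=cam('wrist'); print(S['t'],S['tcp_pos'].round(4),jaw(S),R.from_quat(S['tool_rot']).as_matrix()[:,2].round(4),S['q'].round(2))
im=snap('wrist','w9')
print('exp tin top',proj(KC,[.5035,-.018,.064]),'tile corners',[proj(KC,[.5035+x,-.018+y,.024]).round(0) for x,y in((-.0248,-.0481),(.0348,-.0414),(.0248,.0481),(-.0348,.0414))])
E
```

```text
17.75 [ 0.5029 -0.0195  0.2346] -6.988093345964118 [-0.0164  0.0265 -0.9995] [-0.27  0.37  1.72  0.02  1.08 -0.16]
exp tin top [259.56683836 174.45531812] tile corners [array([244., 208.]), array([292., 197.]), array([276., 124.]), array([226., 136.])]
```

View pics/w9.png

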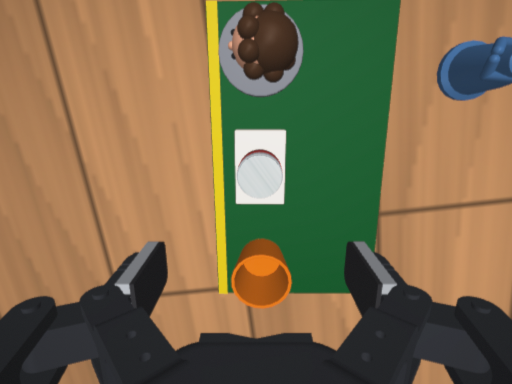

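The tin stands in the middle of the tile, its top at (260,175) against an expected (260,174). Eleven pictures viewed so far, so I'll rely on numbers where I can. Next is the bottle, with the jaws turned 90°.

send_rows([
  {"delta_pos": [1, 3.6, 0], "yaw": 0.158},
  {"delta_pos": [1, 3.6, 0], "yaw": 0.158},
  {"delta_pos": [1, 3.6, 0], "yaw": 0.158},
  {"delta_pos": [1, 3.6, 0], "yaw": 0.158},
  {"delta_pos": [1, 3.6, 0], "yaw": 0.158},
  {"delta_pos": [1, 3.6, 0], "yaw": 0.158},
  {"delta_pos": [1, 3.6, 0], "yaw": 0.158},
  {"delta_pos": [1, 3.6, 0], "yaw": 0.158},
  {"delta_pos": [1, 3.4, 0], "yaw": 0.158},
  {"delta_pos": [1, 3.4, 0], "yaw": 0.158},
])

```text
t: 19.05
tcp_pos: [0.5939, 0.3432, 0.2091]
tool_rot: [0.034, 0.999, -0.025, -0.025]
force: [0.4, -0.0, -0.0]
finger_gap: 1.003
```

send_rows([
  {"delta_pos": [0, 0, 0], "yaw": 0},
  {"delta_pos": [0, 0, 0], "yaw": 0},
])

```text
t: 19.3
tcp_pos: [0.5918, 0.3445, 0.2035]
tool_rot: [0.032, 0.999, -0.027, -0.029]
force: [-0.6, -0.3, -0.7]
finger_gap: 1.003
```

```bash
cat > look.py <<'E'
import sys
from m import *
def look(name,lo,hi,xy,r,h,ztop):
    S=manip.sense(); KC=cam('wrist'); print(S['t'],S['tcp_pos'].round(4),round(jaw(S),1),R.from_quat(S['tool_rot']).as_matrix()[:,2].round(4),S['q'].round(2))
    im=snap('wrist',name); e=proj(KC,[*xy,ztop]); m,st,c=blob(im,lo,hi,e); print('exp',e.round(0),'blob',st,c.round(1))
    p,A=fitcyl(KC,c,r,h); print('cyl',p.round(4),'expA',round(A),'as top',ray(KC,*c,ztop)[:2].round(4)); return KC,im
E
python3 - <<'E'
from look import *
KC,im=look('w10',(0,0,90),(180,60,255),(.603,.337),.022,.072,.072)
E
```

```text
19.3 [0.5918 0.3445 0.2035] 86.4 [-0.0598 -0.0519 -0.9969] [ 0.38  0.67  1.23 -0.03  1.31 -1.12]
exp [255. 201.] blob [ 233  169   46   56 1966] [256.8 197.1]
cyl [0.6045 0.3371] expA 2039 as top [0.599  0.3385]
```

View pics/w10.png

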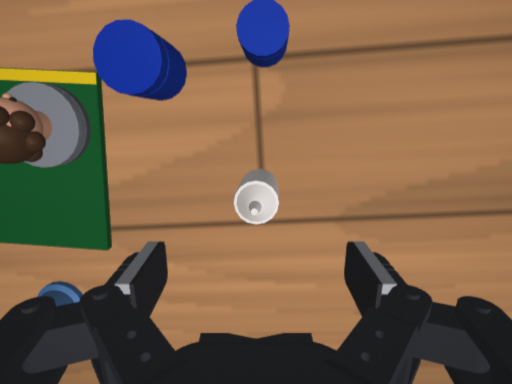

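The bottle is directly ahead at (256,200), with the medium blue jar behind it at (263,35) and the large one at (140,62). The tool has built up a tilt of about 4.5° from fast travel. I'll try undoing it with a fast move back and a slow return.

send_rows([
  {"delta_pos": [-4, -4, 0], "yaw": 0},
  {"delta_pos": [-4, -4, 0], "yaw": 0},
  {"delta_pos": [-4, -4, 0], "yaw": 0},
  {"delta_pos": [0, 0, 0], "yaw": 0},
])

```text
t: 19.85
tcp_pos: [0.4648, 0.2165, 0.2006]
tool_rot: [0.036, 0.998, -0.028, -0.032]
force: [0.3, -0.2, 0.5]
finger_gap: 1.002
```

```bash
cat > st.py <<'E'
from m import *
S=manip.sense(); print(round(S['t'],2),S['tcp_pos'].round(4),round(jaw(S),1),'tilt',R.from_quat(S['tool_rot']).as_matrix()[:2,2].round(4),S['q'].round(2),S['force'].round(1),round(S['finger_gap'],2))
E
python3 st.py
```

```text
19.85 [0.4648 0.2165 0.2006] 85.9 tilt [-0.0669 -0.054 ] [ 0.24  0.45  1.69 -0.04  1.08 -1.24] [ 0.3 -0.2  0.5] 1.0
```

send_rows([
  {"delta_pos": [1.5, 1.2, 0], "yaw": 0},
  {"delta_pos": [1.5, 1.2, 0], "yaw": 0},
  {"delta_pos": [1.5, 1.2, 0], "yaw": 0},
  {"delta_pos": [1.5, 1.2, 0], "yaw": 0},
  {"delta_pos": [1.5, 1.2, 0], "yaw": 0},
  {"delta_pos": [1.5, 1.2, 0], "yaw": 0},
  {"delta_pos": [1.5, 1.2, 0], "yaw": 0},
  {"delta_pos": [1.5, 1.2, 0], "yaw": 0},
  {"delta_pos": [1, 0.5, 0], "yaw": 0},
  {"delta_pos": [0, 0, 0], "yaw": 0},
])

```text
t: 21.1
tcp_pos: [0.6227, 0.3339, 0.2014]
tool_rot: [0.039, 0.999, -0.022, -0.019]
force: [-0.5, -0.4, -0.5]
finger_gap: 1.0
```

```bash
python3 st.py
```

```text
21.1 [0.6227 0.3339 0.2014] 85.6 tilt [-0.0398 -0.0423] [ 0.35  0.69  1.19 -0.03  1.31 -1.14] [-0.5 -0.4 -0.5] 1.0
```

send_rows([
  {"delta_pos": [-4, -4.5, 0], "yaw": 0},
  {"delta_pos": [-4, -4.5, 0], "yaw": 0},
  {"delta_pos": [-4, -4.5, 0], "yaw": 0},
  {"delta_pos": [0, 0, 0], "yaw": 0},
])

```text
t: 21.6
tcp_pos: [0.5016, 0.1983, 0.1992]
tool_rot: [0.038, 0.999, -0.022, -0.018]
force: [0.2, 0.2, -0.2]
finger_gap: 0.998
```

send_rows([
  {"delta_pos": [1.2, 1.5, 0], "yaw": 0},
  {"delta_pos": [1.2, 1.5, 0], "yaw": 0},
  {"delta_pos": [1.2, 1.5, 0], "yaw": 0},
  {"delta_pos": [1.2, 1.5, 0], "yaw": 0},
  {"delta_pos": [1.2, 1.5, 0], "yaw": 0},
  {"delta_pos": [1.2, 1.5, 0], "yaw": 0},
  {"delta_pos": [1.2, 1.5, 0], "yaw": 0},
  {"delta_pos": [1.2, 1.2, 0], "yaw": 0},
  {"delta_pos": [0, 0, 0], "yaw": 0},
  {"delta_pos": [0, 0, 0], "yaw": 0},
])

```text
t: 22.85
tcp_pos: [0.6232, 0.343, 0.2013]
tool_rot: [0.033, 0.999, -0.014, -0.004]
force: [-0.1, -0.3, -0.1]
finger_gap: 0.997
```

```bash
python3 st.py;python3 - <<'E'
from look import *
look('w11',(0,0,90),(180,60,255),(.6045,.3371),.022,.072,.072)
E
```

```text
22.85 [0.6232 0.343  0.2013] 86.2 tilt [-0.0081 -0.0276] [ 0.36  0.69  1.2  -0.02  1.27 -1.14] [-0.1 -0.3 -0.1] 1.0
22.85 [0.6232 0.343  0.2013] 86.2 [-0.0081 -0.0276 -0.9996] [ 0.36  0.69  1.2  -0.02  1.27 -1.14]
exp [251. 164.] blob [ 228  133   47   54 1956] [251.6 160.1]
cyl [0.6044 0.337 ] expA 2041 as top [0.6012 0.3379]
```

The tilt is down to 1.6°, and two looks put the bottle at (0.6044,0.337). I descend on it.

send_rows([
  {"delta_pos": [-1.9, -0.6, 0], "yaw": -0.02},
  {"delta_pos": [0, 0, -3], "yaw": -0.02},
  {"delta_pos": [0, 0, -3], "yaw": 0},
  {"delta_pos": [0, 0, -1], "yaw": 0},
  {"delta_pos": [0, 0, 0], "yaw": 0},
])

```text
t: 23.52
tcp_pos: [0.604, 0.3363, 0.1323]
tool_rot: [0.055, 0.998, -0.013, -0.002]
force: [1.1, 0.3, 0.1]
finger_gap: 0.998
```

```bash
python3 st.py
```

```text
23.52 [0.604  0.3363 0.1323] 83.7 tilt [-0.0057 -0.0258] [ 0.36  0.73  1.32 -0.02  1.1  -1.09] [1.1 0.3 0.1] 1.0
```

send_rows([
  {"delta_pos": [0, 0, -2], "yaw": 0},
  {"delta_pos": [0, 0, -2], "yaw": 0},
  {"delta_pos": [0, 0, -2], "yaw": 0},
  {"delta_pos": [0, 0, -2], "yaw": 0},
  {"delta_pos": [0, 0, -1], "yaw": 0},
  {"delta_pos": [0, 0, 0], "yaw": 0},
])

```text
t: 24.28
tcp_pos: [0.6046, 0.3363, 0.037]
tool_rot: [0.055, 0.998, -0.013, -0.001]
force: [0.1, -0.2, 0.0]
finger_gap: 1.001
```

```bash
python3 st.py
```

```text
24.27 [0.6046 0.3363 0.037 ] 83.7 tilt [-0.0041 -0.0252] [ 0.36  0.85  1.36 -0.03  0.94 -1.09] [ 0.1 -0.2  0. ] 1.0
```

send_rows([
  {"delta_pos": [0, 0, 0], "yaw": 0},
  {"delta_pos": [0, 0, 0], "yaw": 0},
  {"delta_pos": [0, 0, 0], "yaw": 0},
  {"delta_pos": [0, 0, 0], "yaw": 0},
  {"delta_pos": [0, 0, 0], "yaw": 0},
], grip=1, force=35)

```text
t: 24.9
tcp_pos: [0.6061, 0.337, 0.0394]
tool_rot: [0.055, 0.998, -0.012, 0.001]
force: [-0.0, 0.1, -0.9]
finger_gap: 0.502
```

```bash
python3 st.py
```

```text
24.9 [0.6061 0.337  0.0394] 83.7 tilt [ 0.     -0.0236] [ 0.36  0.85  1.36 -0.03  0.94 -1.09] [-0.   0.1 -0.9] 0.5
```

send_rows([
  {"delta_pos": [0, 0, 2], "yaw": 0},
  {"delta_pos": [0, 0, 4], "yaw": 0},
  {"delta_pos": [0, 0, 5], "yaw": 0},
  {"delta_pos": [0, 0, 4], "yaw": 0},
  {"delta_pos": [0, 0, 0], "yaw": 0},
])

```text
t: 25.52
tcp_pos: [0.6058, 0.3369, 0.1987]
tool_rot: [0.055, 0.998, -0.011, 0.002]
force: [0.2, 0.2, -1.7]
finger_gap: 0.507
```

```bash
python3 st.py
```

```text
25.52 [0.6058 0.3369 0.1987] 83.7 tilt [ 0.0031 -0.0225] [ 0.36  0.66  1.27 -0.02  1.22 -1.1 ] [ 0.2  0.2 -1.7] 0.51
```

send_rows([
  {"delta_pos": [-0.2, -3.7, 0], "yaw": 0},
  {"delta_pos": [-0.2, -3.7, 0], "yaw": 0},
  {"delta_pos": [-0.2, -3.7, 0], "yaw": 0},
  {"delta_pos": [-0.2, -3.7, 0], "yaw": 0},
  {"delta_pos": [-0.2, -3.7, 0], "yaw": 0},
  {"delta_pos": [-0.2, -3.7, 0], "yaw": 0},
  {"delta_pos": [-0.2, -3.7, 0], "yaw": 0},
  {"delta_pos": [-0.2, -3.7, 0], "yaw": 0},
  {"delta_pos": [-0.2, -3.7, 0], "yaw": 0},
  {"delta_pos": [0, -2, 0], "yaw": 0},
])

```text
t: 26.78
tcp_pos: [0.5789, -0.0246, 0.1938]
tool_rot: [0.053, 0.999, -0.011, -0.004]
force: [0.1, 0.3, -0.4]
finger_gap: 0.502
```

send_rows([
  {"delta_pos": [0, 0, 0], "yaw": 0},
  {"delta_pos": [0, 0, 0], "yaw": 0},
])

```text
t: 27.02
tcp_pos: [0.5785, -0.0244, 0.1933]
tool_rot: [0.054, 0.998, -0.01, -0.005]
force: [0.6, 1.2, -0.7]
finger_gap: 0.503
```

```bash
python3 st.py
```

```text
27.02 [ 0.5785 -0.0244  0.1933] 83.8 tilt [-0.0103 -0.0198] [-0.22  0.52  1.58 -0.02  1.05 -1.67] [ 0.6  1.2 -0.7] 0.5
```

send_rows([
  {"delta_pos": [0.8, -0.3, -2.5], "yaw": 0},
  {"delta_pos": [0, 0, -2.5], "yaw": 0},
  {"delta_pos": [0, 0, -2.5], "yaw": 0},
  {"delta_pos": [0, 0, -2.5], "yaw": 0},
  {"delta_pos": [0, 0, -1.5], "yaw": 0},
  {"delta_pos": [0, 0, 0], "yaw": 0},
  {"delta_pos": [0, 0, 0], "yaw": 0},
])

```text
t: 27.9
tcp_pos: [0.5888, -0.018, 0.0766]
tool_rot: [0.048, 0.999, -0.009, -0.002]
force: [-0.1, -0.4, -0.3]
finger_gap: 0.51
```

```bash
python3 st.py
```

```text
27.9 [ 0.5888 -0.018   0.0766] 84.5 tilt [-0.0054 -0.0184] [-0.21  0.69  1.64 -0.03  0.81 -1.67] [-0.1 -0.4 -0.3] 0.51
```

send_rows([
  {"delta_pos": [-0.2, -0.9, -0.6], "yaw": 0},
  {"delta_pos": [0, 0, -0.6], "yaw": 0},
  {"delta_pos": [0, 0, -0.5], "yaw": 0},
  {"delta_pos": [0, 0, 0], "yaw": 0},
  {"delta_pos": [0, 0, 0], "yaw": 0},
])

```text
t: 28.52
tcp_pos: [0.5881, -0.0284, 0.0606]
tool_rot: [0.049, 0.999, -0.01, -0.0]
force: [0.9, 1.3, -1.3]
finger_gap: 0.506
```

```bash
python3 - <<'E'
from m import *
exec(open('st.py').read())
KC=cam('wrist'); im=snap('wrist','w12')
p=np.array([.5035,-.018]); z=S['tcp_pos'][2]-.0394
for c in ((.5850,-.0272),(S['tcp_pos'][0]-.0015,S['tcp_pos'][1])):
    H=cyl(KC,*c,.022,.072,z)[2]; cv2.polylines(im,[H.astype(int)],True,(0,0,255) if c[0]==.585 else (255,255,0),1)
cv2.imwrite('pics/w12.png',im)
E
```

```text
28.52 [ 0.5881 -0.0284  0.0606] 84.4 tilt [-0.0013 -0.0194] [-0.23  0.72  1.65 -0.03  0.77 -1.68] [ 0.9  1.3 -1.3] 0.51
```

View pics/w12.png

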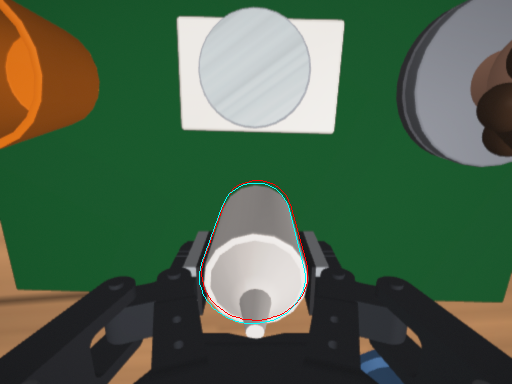

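The bottle, centred at (253,250), sits straight behind the tile and the outlines match its target. I lower it and release.

send_rows([
  {"delta_pos": [-0.15, 0.1, -0.4], "yaw": 0},
  {"delta_pos": [0, 0, -0.3], "yaw": 0},
  {"delta_pos": [0, 0, -0.1], "yaw": 0},
  {"delta_pos": [0, 0, 0], "yaw": 0},
])

```text
t: 29.08
tcp_pos: [0.5865, -0.0271, 0.0521]
tool_rot: [0.048, 0.999, -0.01, -0.0]
force: [0.6, -0.9, -1.7]
finger_gap: 0.507
```

send_rows([
  {"delta_pos": [0, 0, -0.1], "yaw": 0},
  {"delta_pos": [0, 0, 0], "yaw": 0},
])

```text
t: 29.32
tcp_pos: [0.5865, -0.0271, 0.0511]
tool_rot: [0.048, 0.999, -0.01, -0.0]
force: [0.3, 0.6, -1.3]
finger_gap: 0.505
```

```bash
python3 st.py
```

```text
29.32 [ 0.5865 -0.0271  0.0511] 84.4 tilt [-0.001  -0.0194] [-0.23  0.73  1.66 -0.03  0.75 -1.68] [ 0.3  0.6 -1.3] 0.51
```

send_rows([
  {"delta_pos": [0, 0, -0.1], "yaw": 0},
  {"delta_pos": [0, 0, 0], "yaw": 0},
])

```text
t: 29.58
tcp_pos: [0.5868, -0.0272, 0.0505]
tool_rot: [0.048, 0.999, -0.01, 0.0]
force: [-0.0, 0.8, -0.6]
finger_gap: 0.503
```

send_rows([
  {"delta_pos": [0, 0, 0], "yaw": 0},
  {"delta_pos": [0, 0, 0], "yaw": 0},
  {"delta_pos": [0, 0, 0], "yaw": 0},
  {"delta_pos": [0, 0, 0], "yaw": 0},
], grip=-1)

```text
t: 30.08
tcp_pos: [0.5872, -0.0273, 0.0507]
tool_rot: [0.048, 0.999, -0.01, 0.001]
force: [-0.7, 0.3, -0.3]
finger_gap: 0.998
```

send_rows([
  {"delta_pos": [0, 0, 2], "yaw": 0},
  {"delta_pos": [0, 0, 4], "yaw": 0},
  {"delta_pos": [0, 0, 5], "yaw": 0},
  {"delta_pos": [0, 0, 5], "yaw": 0},
  {"delta_pos": [0, 0, 0], "yaw": 0},
])

```text
t: 30.7
tcp_pos: [0.586, -0.0272, 0.2145]
tool_rot: [0.049, 0.999, -0.01, -0.0]
force: [-0.1, 0.1, -0.1]
finger_gap: 0.998
```

```bash
python3 - <<'E'
from look import *
look('w13',(0,0,90),(180,60,255),(.585,-.0272),.022,.072,.084)
E
```

```text
30.7 [ 0.586  -0.0272  0.2145] 84.4 [-0.0014 -0.0194 -0.9998] [-0.23  0.5   1.55 -0.02  1.09 -1.69]
exp [257. 181.] blob [ 235  147   47   57 2078] [258.1 175.8]
cyl [ 0.5883 -0.0273] expA 1928 as top [ 0.5802 -0.0261]
```

send_rows([
  {"delta_pos": [0.3, -3.4, 0], "yaw": 0},
  {"delta_pos": [0.3, -3.4, 0], "yaw": 0},
  {"delta_pos": [0.3, -3.4, 0], "yaw": 0},
  {"delta_pos": [0.3, -3.4, 0], "yaw": 0},
  {"delta_pos": [0.3, -3.4, 0], "yaw": 0},
  {"delta_pos": [0.3, -3.4, 0], "yaw": 0},
  {"delta_pos": [0.3, -3.4, 0], "yaw": 0},
  {"delta_pos": [0.3, -3.4, 0], "yaw": 0},
  {"delta_pos": [0, -2.5, 0], "yaw": 0},
  {"delta_pos": [0, 0, 0], "yaw": 0},
])

```text
t: 32.0
tcp_pos: [0.5968, -0.3266, 0.1911]
tool_rot: [0.048, 0.999, -0.0, -0.02]
force: [-0.4, 1.1, -0.1]
finger_gap: 0.998
```

```bash
python3 - <<'E'
from look import *
KC=cam('wrist')
im=look('w14',(160,60,50),(180,255,255),(.6035,-.3338),.024,.06,.06)[1]
cv2.imwrite('pics/w14c.png',im)
E
```

```text
32.0 [ 0.5968 -0.3266  0.1911] 84.6 [-0.0397  0.0013 -0.9992] [-0.65  0.66  1.29 -0.02  1.22 -2.12]
exp [248. 195.] blob [ 223  167   48   56 2062] [246.9 195.3]
cyl [ 0.609  -0.3361] expA 2328 as top [ 0.604  -0.3351]
```

send_rows([
  {"delta_pos": [1.0, -0.9, -3], "yaw": -0.01},
  {"delta_pos": [0, 0, -3], "yaw": 0},
  {"delta_pos": [0, 0, -3], "yaw": 0},
  {"delta_pos": [0, 0, -1], "yaw": 0},
  {"delta_pos": [0, 0, 0], "yaw": 0},
])

```text
t: 32.67
tcp_pos: [0.6072, -0.3256, 0.0892]
tool_rot: [0.049, 0.999, 0.002, -0.021]
force: [0.4, 0.1, -0.7]
finger_gap: 0.998
```

```bash
python3 - <<'E'
from look import *
look('w15',(160,60,50),(180,255,255),(.6055,-.3355),.024,.06,.06)
E
```

```text
32.675 [ 0.6072 -0.3256  0.0892] 84.4 [-0.0419  0.007  -0.9991] [-0.65  0.79  1.33 -0.02  1.06 -2.11]
exp [238. 225.] blob [ 201  177   74   88 5024] [238.5 221.6]
cyl [ 0.609  -0.3363] expA 5534 as top [ 0.6032 -0.335 ]
```

send_rows([
  {"delta_pos": [0, -1.0, 0], "yaw": 0},
  {"delta_pos": [0, 0, -2], "yaw": 0},
  {"delta_pos": [0, 0, -2], "yaw": 0},
  {"delta_pos": [0, 0, -1.8], "yaw": 0},
  {"delta_pos": [0, 0, 0], "yaw": 0},
  {"delta_pos": [0, 0, 0], "yaw": 0},
])

```text
t: 33.48
tcp_pos: [0.6082, -0.3372, 0.0297]
tool_rot: [0.049, 0.999, 0.001, -0.019]
force: [-0.7, -0.7, 0.7]
finger_gap: 1.002
```

```bash
python3 st.py
```

```text
33.48 [ 0.6082 -0.3372  0.0297] 84.3 tilt [-0.0384  0.0046] [-0.66  0.87  1.34 -0.02  0.96 -2.12] [-0.7 -0.7  0.7] 1.0
```

send_rows([
  {"delta_pos": [-0.1, 0.1, -0.8], "yaw": 0},
  {"delta_pos": [0, 0, 0], "yaw": 0},
])

```text
t: 33.72
tcp_pos: [0.6074, -0.3362, 0.0218]
tool_rot: [0.049, 0.999, 0.001, -0.019]
force: [1.3, 0.1, 0.5]
finger_gap: 1.001
```

send_rows([
  {"delta_pos": [0, 0, 0], "yaw": 0},
  {"delta_pos": [0, 0, 0], "yaw": 0},
  {"delta_pos": [0, 0, 0], "yaw": 0},
  {"delta_pos": [0, 0, 0], "yaw": 0},
  {"delta_pos": [0, 0, 0], "yaw": 0},
], grip=1, force=40)

```text
t: 34.35
tcp_pos: [0.6082, -0.3367, 0.023]
tool_rot: [0.049, 0.999, 0.0, -0.018]
force: [0.1, 0.2, -0.0]
finger_gap: 0.545
```

```bash
python3 st.py
```

```text
34.35 [ 0.6082 -0.3367  0.023 ] 84.4 tilt [-0.0356  0.0025] [-0.66  0.88  1.34 -0.02  0.95 -2.12] [ 0.1  0.2 -0. ] 0.55
```

send_rows([
  {"delta_pos": [0, 0, 2], "yaw": 0},
  {"delta_pos": [0, 0, 4], "yaw": 0},
  {"delta_pos": [0, 0, 5], "yaw": 0},
  {"delta_pos": [0, 0, 5], "yaw": 0},
  {"delta_pos": [0, 0, 2], "yaw": 0},
  {"delta_pos": [0, 0, 0], "yaw": 0},
])

```text
t: 35.1
tcp_pos: [0.6075, -0.3361, 0.2147]
tool_rot: [0.049, 0.999, -0.001, -0.016]
force: [-1.0, -0.7, -0.6]
finger_gap: 0.545
```

```bash
cat > held.py <<'E'
from m import *
import sys
def held(name,lo,hi,r,h,zg):
    """zg: TCP height above the object's underside at the grasp"""
    exec(open('st.py').read(),globals()); T=S['tcp_pos']; KC=cam('wrist'); im=snap('wrist',name); e=proj(KC,[T[0],T[1],T[2]-zg+h/2])
    m,st,c=blob(im,lo,hi,e); p,A=fitcyl(KC,c,r,h,T[2]-zg); print(st,c.round(1),'area',st[4],'exp',round(A),'off',(p-T[:2]).round(4))
E
python3 - <<'E'
from held import *
held('w16',(160,60,50),(180,255,255),.024,.06,.023)
E
```

```text
35.1 [ 0.6075 -0.3361  0.2147] 84.4 tilt [-0.0324  0.0001] [-0.66  0.65  1.23 -0.02  1.28 -2.12] [-1.  -0.7 -0.6] 0.55
[  197   196   118   143 12406] [255.6 269.6] area 12406 exp 13147 off [0.0011 0.0006]
```

send_rows([
  {"delta_pos": [0.1, 4.4, 0], "yaw": 0},
  {"delta_pos": [0.1, 4.4, 0], "yaw": 0},
  {"delta_pos": [0.1, 4.4, 0], "yaw": 0},
  {"delta_pos": [0.1, 4.4, 0], "yaw": 0},
  {"delta_pos": [0.1, 4.4, 0], "yaw": 0},
  {"delta_pos": [0.1, 4.4, 0], "yaw": 0},
  {"delta_pos": [0.1, 4.4, 0], "yaw": 0},
  {"delta_pos": [0.1, 4.4, 0], "yaw": 0},
  {"delta_pos": [0, 4.4, 0], "yaw": 0},
  {"delta_pos": [0, 2, 0], "yaw": 0},
])

```text
t: 36.4
tcp_pos: [0.6042, 0.0925, 0.1981]
tool_rot: [0.052, 0.998, 0.003, -0.031]
force: [0.8, -0.8, -0.2]
finger_gap: 0.547
```

send_rows([
  {"delta_pos": [0, 0, 0], "yaw": 0},
  {"delta_pos": [0, 0, 0], "yaw": 0},
])

```text
t: 36.65
tcp_pos: [0.6033, 0.0922, 0.1965]
tool_rot: [0.051, 0.998, 0.002, -0.032]
force: [0.3, 0.1, -0.4]
finger_gap: 0.547
```

```bash
python3 st.py
```

```text
36.65 [0.6033 0.0922 0.1965] 84.1 tilt [-0.0636  0.0076] [-0.03  0.57  1.46  0.01  1.18 -1.5 ] [ 0.3  0.1 -0.4] 0.55
```

send_rows([
  {"delta_pos": [-5, 0, 0], "yaw": 0},
  {"delta_pos": [-5, 0, 0], "yaw": 0},
  {"delta_pos": [0, 0, 0], "yaw": 0},
])

```text
t: 37.02
tcp_pos: [0.5011, 0.0871, 0.1956]
tool_rot: [0.054, 0.998, 0.001, -0.032]
force: [1.0, 0.1, 0.4]
finger_gap: 0.541
```

send_rows([
  {"delta_pos": [1.4, 0, 0], "yaw": 0},
  {"delta_pos": [1.4, 0, 0], "yaw": 0},
  {"delta_pos": [1.4, 0, 0], "yaw": 0},
  {"delta_pos": [1.4, 0, 0], "yaw": 0},
  {"delta_pos": [1.4, 0, 0], "yaw": 0},
  {"delta_pos": [1.4, 0, 0], "yaw": 0},
  {"delta_pos": [1.4, 0, 0], "yaw": 0},
  {"delta_pos": [0, 0, 0], "yaw": 0},
  {"delta_pos": [0, 0, 0], "yaw": 0},
])

```text
t: 38.15
tcp_pos: [0.6227, 0.0812, 0.1953]
tool_rot: [0.058, 0.998, 0.001, -0.023]
force: [-0.8, 0.1, -1.2]
finger_gap: 0.548
```

```bash
python3 st.py
```

```text
38.15 [0.6227 0.0812 0.1953] 83.4 tilt [-0.0468  0.0047] [-0.05  0.59  1.42  0.    1.17 -1.51] [-0.8  0.1 -1.2] 0.55
```

send_rows([
  {"delta_pos": [-0.7, 1.3, -2.5], "yaw": 0},
  {"delta_pos": [0, 0, -2.5], "yaw": 0},
  {"delta_pos": [0, 0, -2.5], "yaw": 0},
  {"delta_pos": [0, 0, -2.5], "yaw": 0},
  {"delta_pos": [0, 0, -2], "yaw": 0},
  {"delta_pos": [0, 0, 0], "yaw": 0},
  {"delta_pos": [0, 0, 0], "yaw": 0},
])

```text
t: 39.02
tcp_pos: [0.616, 0.0943, 0.0739]
tool_rot: [0.058, 0.998, 0.001, -0.022]
force: [1.1, -0.7, -0.6]
finger_gap: 0.553
```

```bash
python3 - <<'E'
from held import *
held('w17',(160,60,50),(180,255,255),.024,.06,.023)
E
```

```text
39.02 [0.616  0.0943 0.0739] 83.4 tilt [-0.044   0.0044] [-0.03  0.74  1.52  0.    0.92 -1.49] [ 1.1 -0.7 -0.6] 0.55
[  197   195   118   144 12473] [255.5 269.8] area 12473 exp 13088 off [0.0012 0.0005]
```

send_rows([
  {"delta_pos": [-0.1, 0.1, -1.5], "yaw": 0},
  {"delta_pos": [0, 0, -1], "yaw": 0},
  {"delta_pos": [0, 0, -0.7], "yaw": 0},
  {"delta_pos": [0, 0, -0.3], "yaw": 0},
  {"delta_pos": [0, 0, 0], "yaw": 0},
])

```text
t: 39.7
tcp_pos: [0.6157, 0.0954, 0.038]
tool_rot: [0.058, 0.998, 0.001, -0.021]
force: [-0.7, 0.3, -0.8]
finger_gap: 0.549
```

send_rows([
  {"delta_pos": [0, 0, -0.15], "yaw": 0},
  {"delta_pos": [0, 0, 0], "yaw": 0},
])

```text
t: 39.95
tcp_pos: [0.616, 0.0954, 0.0367]
tool_rot: [0.058, 0.998, 0.001, -0.02]
force: [-0.4, -0.4, -1.4]
finger_gap: 0.547
```

```bash
python3 st.py
```

```text
39.95 [0.616  0.0954 0.0367] 83.4 tilt [-0.0407  0.0044] [-0.03  0.8   1.54  0.    0.85 -1.48] [-0.4 -0.4 -1.4] 0.55
```

send_rows([
  {"delta_pos": [-0.05, -0.05, -0.15], "yaw": 0},
  {"delta_pos": [0, 0, 0], "yaw": 0},
])

```text
t: 40.2
tcp_pos: [0.6158, 0.0948, 0.0355]
tool_rot: [0.058, 0.998, 0.001, -0.02]
force: [0.5, 0.0, -0.7]
finger_gap: 0.544
```

send_rows([
  {"delta_pos": [0, 0, 0], "yaw": 0},
  {"delta_pos": [0, 0, 0], "yaw": 0},
  {"delta_pos": [0, 0, 0], "yaw": 0},
  {"delta_pos": [0, 0, 0], "yaw": 0},
], grip=-1)

```text
t: 40.7
tcp_pos: [0.6163, 0.0948, 0.0362]
tool_rot: [0.058, 0.998, 0.001, -0.019]
force: [0.5, 0.3, 0.5]
finger_gap: 1.0
```

send_rows([
  {"delta_pos": [0, 0, 2], "yaw": 0},
  {"delta_pos": [0, 0, 4], "yaw": 0},
  {"delta_pos": [0, 0, 5], "yaw": 0},
  {"delta_pos": [0, 0, 5], "yaw": 0},
  {"delta_pos": [0, 0, 1], "yaw": 0},
  {"delta_pos": [0, 0, 0], "yaw": 0},
])

```text
t: 41.45
tcp_pos: [0.6157, 0.0949, 0.2172]
tool_rot: [0.058, 0.998, 0.001, -0.017]
force: [0.2, 0.3, -0.6]
finger_gap: 0.998
```

```bash
python3 - <<'E'
from m import *
exec(open('st.py').read()); KC=cam('wrist'); im=snap('wrist','w18')
m,st,c=blob(im,(160,60,50),(180,255,255),proj(KC,[.6159,.0951,.05])); p,A=fitcyl(KC,c,.024,.06,.012); print(st,A,p.round(4),'want .6159 .0951')
E
```

```text
41.45 [0.6157 0.0949 0.2172] 83.4 tilt [-0.0342  0.0042] [-0.03  0.55  1.43  0.    1.2  -1.48] [ 0.2  0.3 -0.6] 1.0
[ 233  154   46   52 1855] 2089.908085159259 [0.6167 0.0953] want .6159 .0951
```

The pink jar stands where wanted, within 1 mm. Now the medium blue jar.

send_rows([
  {"delta_pos": [-1.9, 2.8, 0], "yaw": 0},
  {"delta_pos": [-1.9, 2.8, 0], "yaw": 0},
  {"delta_pos": [-1.9, 2.8, 0], "yaw": 0},
  {"delta_pos": [-1.9, 2.8, 0], "yaw": 0},
  {"delta_pos": [-1.9, 2.8, 0], "yaw": 0},
  {"delta_pos": [-1.9, 2.8, 0], "yaw": 0},
  {"delta_pos": [-1.9, 2.8, 0], "yaw": 0},
  {"delta_pos": [-1.9, 2.8, 0], "yaw": 0},
  {"delta_pos": [-1.6, 2.5, 0], "yaw": 0},
  {"delta_pos": [0, 0, 0], "yaw": 0},
], grip=-0.7)

```text
t: 42.75
tcp_pos: [0.4311, 0.3464, 0.1979]
tool_rot: [0.059, 0.998, -0.005, -0.035]
force: [0.1, 0.6, -0.1]
finger_gap: 0.847
```

```bash
python3 - <<'E'
from look import *
KC,im=look('w19',(108,120,40),(135,255,255),(.4475,.3504),.024,.06,.06)
H=cyl(KC,.4475,.3504,.024,.06)[2]; cv2.polylines(im,[H.astype(int)],True,(0,255,255),1); cv2.imwrite('pics/w19.png',im)
E
```

```text
42.75 [0.4311 0.3464 0.1979] 83.2 [-0.0714 -0.0061 -0.9974] [ 0.46  0.5   1.61  0.03  1.11 -1.01]
exp [263. 206.] blob [ 242  175   47   54 1992] [264.6 202.3]
cyl [0.4491 0.3521] expA 2195 as top [0.4444 0.3524]
```

View pics/w19.png

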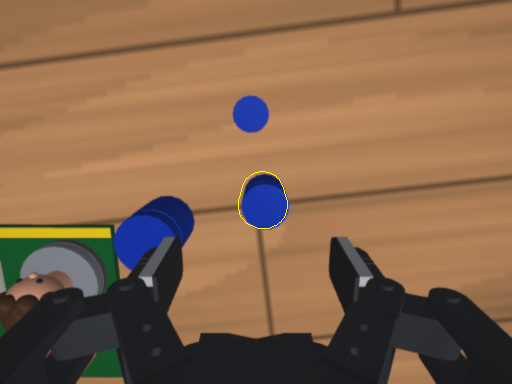

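The medium jar at (264,203) matches the 48 x 60 mm outline. The small one is at (251,114) and the large at (150,240). I first reduce the tilt again with a fast back, slow forward cycle.

send_rows([
  {"delta_pos": [-5, 0, 0], "yaw": 0},
  {"delta_pos": [-5, 0, 0], "yaw": 0},
  {"delta_pos": [0, 0, 0], "yaw": 0},
])

```text
t: 43.18
tcp_pos: [0.331, 0.3423, 0.1951]
tool_rot: [0.062, 0.997, -0.007, -0.037]
force: [0.5, 0.2, 0.1]
finger_gap: 0.849
```

send_rows([
  {"delta_pos": [1.4, 0, 0], "yaw": 0},
  {"delta_pos": [1.4, 0, 0], "yaw": 0},
  {"delta_pos": [1.4, 0, 0], "yaw": 0},
  {"delta_pos": [1.4, 0, 0], "yaw": 0},
  {"delta_pos": [1.4, 0, 0], "yaw": 0},
  {"delta_pos": [1.4, 0, 0], "yaw": 0},
  {"delta_pos": [1.4, 0, 0], "yaw": 0},
  {"delta_pos": [0, 0, 0], "yaw": 0},
  {"delta_pos": [0, 0, 0], "yaw": 0},
])

```text
t: 44.3
tcp_pos: [0.443, 0.3412, 0.1942]
tool_rot: [0.065, 0.997, -0.007, -0.035]
force: [0.1, -0.1, -0.6]
finger_gap: 0.85
```

```bash
python3 - <<'E'
from look import *
look('w20',(108,120,40),(135,255,255),(.4485,.352),.024,.06,.06)
E
```

```text
44.3 [0.443  0.3412 0.1942] 82.6 [-0.0703 -0.0086 -0.9975] [ 0.44  0.51  1.59  0.03  1.11 -1.01]
exp [269. 195.] blob [ 246  164   48   54 2022] [269.1 191.4]
cyl [0.449  0.3521] expA 2219 as top [0.4453 0.3522]
```

send_rows([
  {"delta_pos": [0.6, 1.1, 0], "yaw": 0.01},
  {"delta_pos": [0, 0, -2.5], "yaw": 0.01},
  {"delta_pos": [0, 0, -2.5], "yaw": 0},
  {"delta_pos": [0, 0, -2.5], "yaw": 0},
  {"delta_pos": [0, 0, -1], "yaw": 0},
  {"delta_pos": [0, 0, 0], "yaw": 0},
  {"delta_pos": [0, 0, 0], "yaw": 0},
])

```text
t: 45.22
tcp_pos: [0.4506, 0.3579, 0.1096]
tool_rot: [0.052, 0.998, -0.005, -0.032]
force: [0.2, 0.2, 0.7]
finger_gap: 0.855
```

```bash
python3 - <<'E'
from look import *
look('w21',(108,120,40),(135,255,255),(.449,.352),.024,.06,.06)
E
```

```text
45.225 [0.4506 0.3579 0.1096] 84.1 [-0.0635 -0.0059 -0.998 ] [ 0.46  0.64  1.62  0.03  0.93 -1.02]
exp [247. 216.] blob [ 213  170   68   78 4063] [247.5 209.3]
cyl [0.449  0.3521] expA 4408 as top [0.4446 0.3531]
```

Need y -0.6 cm, then down 8.6 cm.

send_rows([
  {"delta_pos": [-0.1, -0.6, 0], "yaw": 0},
  {"delta_pos": [0, 0, -2.5], "yaw": 0},
  {"delta_pos": [0, 0, -2.5], "yaw": 0},
  {"delta_pos": [0, 0, -2], "yaw": 0},
  {"delta_pos": [0, 0, -0.5], "yaw": 0},
  {"delta_pos": [0, 0, 0], "yaw": 0},
  {"delta_pos": [0, 0, 0], "yaw": 0},
])

```text
t: 46.15
tcp_pos: [0.4533, 0.3516, 0.0387]
tool_rot: [0.052, 0.998, -0.002, -0.026]
force: [-0.0, 1.3, -0.3]
finger_gap: 0.85
```

```bash
python3 st.py
```

```text
46.15 [0.4533 0.3516 0.0387] 84.0 tilt [-0.053  -0.0011] [ 0.45  0.75  1.67  0.03  0.77 -1.04] [-0.   1.3 -0.3] 0.85
```

send_rows([
  {"delta_pos": [-0.4, 0, -0.8], "yaw": 0},
  {"delta_pos": [0, 0, -0.8], "yaw": 0},
  {"delta_pos": [0, 0, 0], "yaw": 0},
])

```text
t: 46.52
tcp_pos: [0.4496, 0.352, 0.023]
tool_rot: [0.052, 0.998, -0.001, -0.025]
force: [-0.6, -0.3, 0.2]
finger_gap: 0.85
```

send_rows([
  {"delta_pos": [0, 0, 0], "yaw": 0},
  {"delta_pos": [0, 0, 0], "yaw": 0},
  {"delta_pos": [0, 0, 0], "yaw": 0},
  {"delta_pos": [0, 0, 0], "yaw": 0},
  {"delta_pos": [0, 0, 0], "yaw": 0},
], grip=1, force=40)

```text
t: 47.15
tcp_pos: [0.4498, 0.3521, 0.0232]
tool_rot: [0.052, 0.998, -0.001, -0.025]
force: [0.8, 0.7, -0.5]
finger_gap: 0.548
```

```bash
python3 st.py
```

```text
47.15 [0.4498 0.3521 0.0232] 84.0 tilt [-0.0505  0.0002] [ 0.46  0.77  1.68  0.03  0.73 -1.04] [ 0.8  0.7 -0.5] 0.55
```

send_rows([
  {"delta_pos": [0, 0, 2], "yaw": 0},
  {"delta_pos": [0, 0, 4], "yaw": 0},
  {"delta_pos": [0, 0, 5], "yaw": 0},
  {"delta_pos": [0, 0, 5], "yaw": 0},
  {"delta_pos": [0, 0, 3], "yaw": 0},
  {"delta_pos": [0, 0, 0], "yaw": 0},
])

```text
t: 47.9
tcp_pos: [0.4473, 0.3506, 0.2162]
tool_rot: [0.052, 0.998, -0.003, -0.027]
force: [0.5, 0.7, -1.8]
finger_gap: 0.546
```

```bash
python3 - <<'E'
from held import *
held('w22',(108,120,40),(135,255,255),.024,.06,.022)
E
```

```text
47.9 [0.4473 0.3506 0.2162] 84.0 tilt [-0.0551 -0.0024] [ 0.46  0.49  1.56  0.02  1.14 -1.02] [ 0.5  0.7 -1.8] 0.55
[  197   193   117   140 12303] [255.4 266.3] area 12303 exp 13220 off [-0.0011  0.0009]
```

send_rows([
  {"delta_pos": [1.2, -4.5, 0], "yaw": 0},
  {"delta_pos": [1.2, -4.5, 0], "yaw": 0},
  {"delta_pos": [1.2, -4.5, 0], "yaw": 0},
  {"delta_pos": [1.2, -4.5, 0], "yaw": 0},
  {"delta_pos": [1.2, -4.5, 0], "yaw": 0},
  {"delta_pos": [1.2, -4.5, 0], "yaw": 0},
  {"delta_pos": [1.2, -4.5, 0], "yaw": 0},
  {"delta_pos": [1.2, -4.5, 0], "yaw": 0},
  {"delta_pos": [1.2, -4.5, 0], "yaw": 0},
  {"delta_pos": [1.2, -4.5, 0], "yaw": 0},
])

```text
t: 49.2
tcp_pos: [0.5537, -0.1105, 0.1901]
tool_rot: [0.049, 0.998, -0.003, -0.05]
force: [0.3, 0.1, -1.8]
finger_gap: 0.549
```

send_rows([
  {"delta_pos": [0.5, -2, 0], "yaw": 0},
  {"delta_pos": [0, 0, 0], "yaw": 0},
  {"delta_pos": [0, 0, 0], "yaw": 0},
])

```text
t: 49.58
tcp_pos: [0.556, -0.1315, 0.1845]
tool_rot: [0.051, 0.997, -0.0, -0.055]
force: [-0.2, -0.1, -0.8]
finger_gap: 0.545
```

```bash
python3 st.py
```

```text
49.58 [ 0.556  -0.1315  0.1845] 84.2 tilt [-0.11    0.0049] [-0.41  0.56  1.54 -0.04  1.15 -1.86] [-0.2 -0.1 -0.8] 0.54
```

Tilt in x has grown to -0.11 rad. I'll cycle it down before placing.

send_rows([
  {"delta_pos": [-5, 0, 1], "yaw": 0},
  {"delta_pos": [-5, 0, 1], "yaw": 0},
  {"delta_pos": [0, 0, 0], "yaw": 0},
])

```text
t: 49.95
tcp_pos: [0.4514, -0.1252, 0.2035]
tool_rot: [0.047, 0.997, 0.001, -0.057]
force: [1.0, 0.6, -0.9]
finger_gap: 0.544
```

send_rows([
  {"delta_pos": [1.4, 0, 0], "yaw": 0},
  {"delta_pos": [1.4, 0, 0], "yaw": 0},
  {"delta_pos": [1.4, 0, 0], "yaw": 0},
  {"delta_pos": [1.4, 0, 0], "yaw": 0},
  {"delta_pos": [1.4, 0, 0], "yaw": 0},
  {"delta_pos": [1.4, 0, 0], "yaw": 0},
  {"delta_pos": [1.4, 0, 0], "yaw": 0},
  {"delta_pos": [1.4, 0, 0], "yaw": 0},
  {"delta_pos": [0, 0, 0], "yaw": 0},
  {"delta_pos": [0, 0, 0], "yaw": 0},
])

```text
t: 51.2
tcp_pos: [0.5821, -0.1228, 0.2002]
tool_rot: [0.043, 0.998, 0.0, -0.054]
force: [-0.3, -0.3, -1.7]
finger_gap: 0.548
```

```bash
python3 st.py
```

```text
51.2 [ 0.5821 -0.1228  0.2002] 85.0 tilt [-0.1073  0.0056] [-0.38  0.57  1.46 -0.04  1.22 -1.85] [-0.3 -0.3 -1.7] 0.55
```

send_rows([
  {"delta_pos": [-5, 0, 0], "yaw": 0},
  {"delta_pos": [-5, 0, 0], "yaw": 0},
  {"delta_pos": [0, 0, 0], "yaw": 0},
])

```text
t: 51.58
tcp_pos: [0.4785, -0.122, 0.1992]
tool_rot: [0.043, 0.998, 0.001, -0.055]
force: [0.3, 0.1, -0.3]
finger_gap: 0.547
```

send_rows([
  {"delta_pos": [1.4, 0, 0], "yaw": 0},
  {"delta_pos": [1.4, 0, 0], "yaw": 0},
  {"delta_pos": [1.4, 0, 0], "yaw": 0},
  {"delta_pos": [1.4, 0, 0], "yaw": 0},
  {"delta_pos": [1.4, 0, 0], "yaw": 0},
  {"delta_pos": [1.4, 0, 0], "yaw": 0},
  {"delta_pos": [1.4, 0, 0], "yaw": 0},
  {"delta_pos": [0, 0, 0], "yaw": 0},
  {"delta_pos": [0, 0, 0], "yaw": 0},
])

```text
t: 52.7
tcp_pos: [0.5971, -0.1232, 0.1988]
tool_rot: [0.041, 0.998, -0.001, -0.048]
force: [0.1, -0.2, -1.2]
finger_gap: 0.549
```

```bash
python3 st.py
```

```text
52.7 [ 0.5971 -0.1232  0.1988] 85.3 tilt [-0.0954  0.0012] [-0.37  0.58  1.43 -0.04  1.22 -1.85] [ 0.1 -0.2 -1.2] 0.55
```

send_rows([
  {"delta_pos": [1.4, -0.3, 0], "yaw": -0.01},
  {"delta_pos": [1.4, -0.3, 0], "yaw": -0.01},
  {"delta_pos": [1.4, -0.3, 0], "yaw": 0},
  {"delta_pos": [1.4, -0.3, 0], "yaw": 0},
  {"delta_pos": [1.4, -0.3, 0], "yaw": 0},
  {"delta_pos": [1.4, -0.3, 0], "yaw": 0},
  {"delta_pos": [1.4, -0.3, 0], "yaw": 0},
  {"delta_pos": [1.4, -0.3, 0], "yaw": 0},
  {"delta_pos": [0, 0, 0], "yaw": 0},
  {"delta_pos": [0, 0, 0], "yaw": 0},
])

```text
t: 53.95
tcp_pos: [0.7081, -0.1467, 0.1971]
tool_rot: [0.051, 0.997, 0.0, -0.052]
force: [-0.4, -0.0, -1.8]
finger_gap: 0.547
```

send_rows([
  {"delta_pos": [-5, 0, 0], "yaw": 0},
  {"delta_pos": [-5, 0, 0], "yaw": 0},
  {"delta_pos": [-4, 0, 0], "yaw": 0},
  {"delta_pos": [0, 0, 0], "yaw": 0},
])

```text
t: 54.45
tcp_pos: [0.5607, -0.1451, 0.1964]
tool_rot: [0.051, 0.997, 0.001, -0.054]
force: [1.2, -0.8, -0.4]
finger_gap: 0.547
```

```bash
python3 st.py
```

```text
54.45 [ 0.5607 -0.1451  0.1964] 84.1 tilt [-0.1072  0.0066] [-0.43  0.55  1.51 -0.04  1.19 -1.88] [ 1.2 -0.8 -0.4] 0.55
```

send_rows([
  {"delta_pos": [1.8, -0.7, 0], "yaw": 0},
  {"delta_pos": [0, 0, -1.5], "yaw": 0},
  {"delta_pos": [0, 0, -1.5], "yaw": 0},
  {"delta_pos": [0, 0, -1.5], "yaw": 0},
  {"delta_pos": [0, 0, -1.5], "yaw": 0},
  {"delta_pos": [0, 0, -1.5], "yaw": 0},
  {"delta_pos": [0, 0, -1.5], "yaw": 0},
  {"delta_pos": [0, 0, -1.5], "yaw": 0},
  {"delta_pos": [0, 0, 0], "yaw": 0},
])

```text
t: 55.58
tcp_pos: [0.5775, -0.1507, 0.083]
tool_rot: [0.051, 0.997, 0.001, -0.055]
force: [-0.5, -0.5, -1.2]
finger_gap: 0.55
```

```bash
python3 - <<'E'
from held import *
held('w23',(108,120,40),(135,255,255),.024,.06,.022)
E
```

```text
55.58 [ 0.5775 -0.1507  0.083 ] 84.2 tilt [-0.1093  0.0081] [-0.42  0.72  1.54 -0.05  0.99 -1.87] [-0.5 -0.5 -1.2] 0.55
[  197   193   117   140 12348] [255.5 266. ] area 12348 exp 12883 off [-0.0009  0.0008]
```

send_rows([
  {"delta_pos": [0.2, -0.2, -1.2], "yaw": 0},
  {"delta_pos": [0, 0, -1.2], "yaw": 0},
  {"delta_pos": [0, 0, -1], "yaw": 0},
  {"delta_pos": [0, 0, -0.5], "yaw": 0},
  {"delta_pos": [0, 0, -0.3], "yaw": 0},
  {"delta_pos": [0, 0, 0], "yaw": 0},
])

```text
t: 56.38
tcp_pos: [0.5814, -0.1537, 0.04]
tool_rot: [0.051, 0.997, 0.0, -0.053]
force: [0.4, 0.4, -2.0]
finger_gap: 0.55
```

```bash
python3 st.py
```

```text
56.38 [ 0.5814 -0.1537  0.04  ] 84.1 tilt [-0.105   0.0061] [-0.43  0.79  1.54 -0.05  0.91 -1.86] [ 0.4  0.4 -2. ] 0.55
```

send_rows([
  {"delta_pos": [-0.2, 0.1, -0.2], "yaw": 0},
  {"delta_pos": [0, 0, -0.15], "yaw": 0},
  {"delta_pos": [0, 0, 0], "yaw": 0},
])

```text
t: 56.75
tcp_pos: [0.5797, -0.1528, 0.037]
tool_rot: [0.051, 0.997, 0.0, -0.052]
force: [0.2, 0.5, -0.4]
finger_gap: 0.547
```

send_rows([
  {"delta_pos": [0, 0, -0.15], "yaw": 0},
  {"delta_pos": [0, 0, 0], "yaw": 0},
])

```text
t: 57.0
tcp_pos: [0.5798, -0.1529, 0.0363]
tool_rot: [0.051, 0.997, -0.0, -0.052]
force: [-0.3, 0.0, -0.2]
finger_gap: 0.548
```

```bash
python3 st.py
```

```text
57.0 [ 0.5798 -0.1529  0.0363] 84.2 tilt [-0.1035  0.0053] [-0.42  0.79  1.55 -0.05  0.9  -1.86] [-0.3  0.  -0.2] 0.55
```

send_rows([
  {"delta_pos": [0, 0, 0], "yaw": 0},
  {"delta_pos": [0, 0, 0], "yaw": 0},
  {"delta_pos": [0, 0, 0], "yaw": 0},
  {"delta_pos": [0, 0, 0], "yaw": 0},
], grip=-1)

```text
t: 57.5
tcp_pos: [0.5803, -0.1532, 0.0365]
tool_rot: [0.051, 0.997, -0.0, -0.051]
force: [-0.0, 0.3, 0.2]
finger_gap: 0.998
```

send_rows([
  {"delta_pos": [0, 0, 1.5], "yaw": 0},
  {"delta_pos": [0, 0, 3], "yaw": 0},
  {"delta_pos": [0, 0, 5], "yaw": 0},
  {"delta_pos": [0, 0, 5], "yaw": 0},
  {"delta_pos": [0, 0, 3], "yaw": 0},
  {"delta_pos": [0, 0, 0], "yaw": 0},
])

```text
t: 58.25
tcp_pos: [0.5799, -0.1529, 0.2215]
tool_rot: [0.051, 0.997, -0.001, -0.05]
force: [0.0, 0.3, -0.2]
finger_gap: 0.999
```

send_rows([
  {"delta_pos": [0, -4, 1], "yaw": 0},
  {"delta_pos": [0, -4, 1], "yaw": 0},
  {"delta_pos": [0, -4, 1], "yaw": 0},
  {"delta_pos": [0, -4, 0], "yaw": 0},
  {"delta_pos": [0, -4, 0], "yaw": 0},
  {"delta_pos": [0, -4, 0], "yaw": 0},
  {"delta_pos": [0, -4, 0], "yaw": 0},
  {"delta_pos": [0, 0, 0], "yaw": 0},
])

```text
t: 59.25
tcp_pos: [0.5738, -0.4369, 0.2429]
tool_rot: [0.05, 0.997, 0.004, -0.056]
force: [0.8, 1.3, -0.1]
finger_gap: 0.996
```

```bash
python3 - <<'E'
from m import *
exec(open('st.py').read())
KT=cam('top'); im=snap('top','top1')
p=np.array([.5035,-.018]); a=np.radians(-6.45); c,s=np.cos(a),np.sin(a); b2w=lambda x,y:p+[c*x-s*y,s*x+c*y]
out=im.copy()
for n,lo,hi,(x,y),r,h,z0 in [('blue',(108,120,40),(135,255,255),(.089,-.125),.024,.06,.012),('pink',(160,60,50),(180,255,255),(.099,.125),.024,.06,.012),('bottle',(0,0,110),(180,60,255),(.082,0),.022,.072,.012),('tin',(0,0,110),(180,60,255),(0,0),.025,.04,.024)]:
    w=b2w(x,y); H=cyl(KT,*w,r,h,z0)[2]; e=cyl(KT,*w,r,h,z0)[0]; m,st,cc=blob(im,lo,hi,e); q=ray(KT,*cc,z0+h); 
    print(n,'want',w.round(4),'blob as top',q.round(4),'blob',cc.round(1),'exp',e.round(1),st[4]); cv2.polylines(out,[(H*3).astype(int)],True,(0,255,255),1) if 0 else None
x0,y0,x1,y1=150,100,420,260
cr=cv2.resize(im[y0:y1,x0:x1],None,fx=2.9,fy=2.9,interpolation=cv2.INTER_CUBIC)
for x,y,r,h,z0 in [(.089,-.125,.024,.06,.012),(.099,.125,.024,.06,.012),(.082,0,.022,.072,.012),(0,0,.025,.04,.024)]:
    H=(cyl(KT,*b2w(x,y),r,h,z0)[2]-[x0,y0])*2.9; cv2.polylines(cr,[H.astype(int)],True,(0,255,255),1)
cv2.imwrite('pics/top1c.png',cr)
i0=cv2.imread('pics/top0_raw.png')
for n,lo,hi,sd in [('fig',(100,80,40),(118,255,255),(237,123)),('sander',(0,0,0),(180,120,50),(409,197))]:
    print(n,blob(i0,lo,hi,sd)[2],blob(im,lo,hi,sd)[2])
E
```

```text
59.25 [ 0.5738 -0.4369  0.2429] 84.3 tilt [-0.1119  0.0143] [-0.78  0.7   1.06 -0.07  1.47 -2.24] [ 0.8  1.3 -0.1] 1.0
blue want [ 0.5779 -0.1522] blob as top [ 0.574  -0.1509  0.072 ] blob [309.8 177.8] exp [309.2 177.8] 260
pink want [0.6159 0.0951] blob as top [0.6129 0.0931 0.072 ] blob [223.8 163.8] exp [223.7 164.4] 181
bottle want [ 0.585  -0.0272] blob as top [ 0.5837 -0.0271  0.084 ] blob [266.2 173.5] exp [266.  174.8] 240
tin want [ 0.5035 -0.018 ] blob as top [ 0.4981 -0.0191  0.064 ] blob [263.2 204.5] exp [262.7 203.2] 730
fig [236.71193416 124.55967078] [236.7654321 124.5308642]
sander [408.39259259 197.03703704] [379.5210356  222.72815534]
```

View pics/top1c.png

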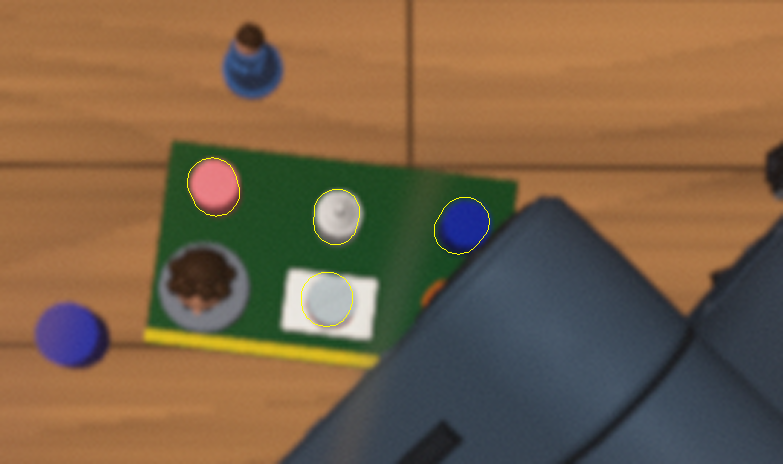

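All four placed things match their target outlines: pink (213,186), bottle (338,216), tin (328,299) on the tile, and blue (463,225). The figurine hasn't moved. The arm hides the sander here, so I check it in the scene view and then hand in.

```bash
python3 - <<'E'
from m import *
a=cv2.imread('pics/sc0_raw.png'); b=snap('scene','sc1')
for im in(a,b):
    m,st,c=blob(im,(0,0,0),(180,140,60),(200,107)); print(st,c.round(1))
cv2.imwrite('pics/sc1c.png',cv2.resize(b,None,fx=1.5,fy=1.5))
E
```

```text
[189 104  21  12  97] [199.5 110.2]
[189 104  21  12  99] [199.5 110.2]
```

View pics/sc1c.png

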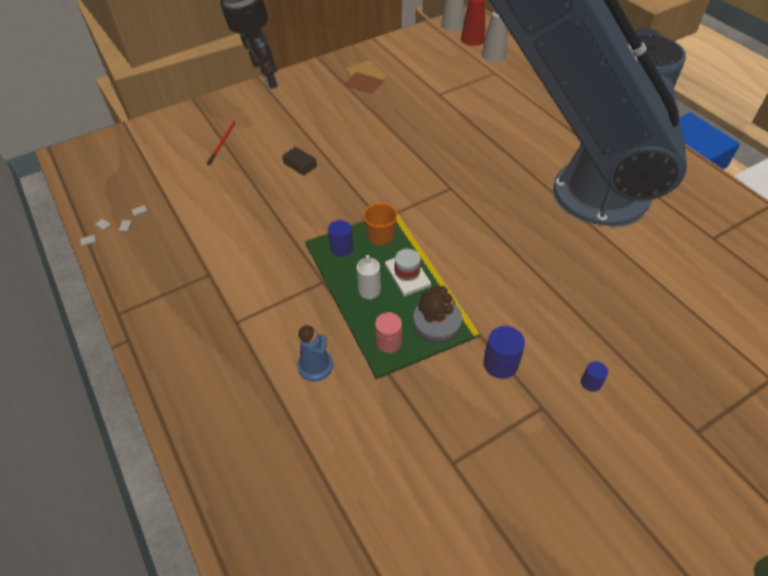

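The scene view shows everything upright and in place: tile with tin (407,268), bottle (368,277), pink (389,332) and blue (340,238). The sander at (299,160) hasn't moved, and the robot is well clear.

```bash
python3 -c "
from station import manip; print(manip.sign_off())"
```

```text
the job is handed in; nothing more can be done
None
```

The repair station is set out on the green board, done in the order you gave, and handed in about 59 s into the 120 s allowed.

- **Tile:** it lies flat and centred between the head and the cup, within about 1 mm. The fits put it up to about 1° off square to the board.
- **Tin, bottle and jars:** the tin stands on the middle of the tile. The bottle, pink jar and blue jar stand behind the tile, turntable and cup, set for 3 cm gaps. The last top view put all four within roughly 1–4 mm of their targets.
- **Blue jar choice:** I used the medium of the three; its outline matched 48 x 60 mm.
- **Sander and figurine:** neither moved, judging by before-and-after pixel positions. The arm hid the sander in the last top view, so I checked it in the scene view instead.
- **Tool tilt:** fast moves slowly tilted the tool, reaching about 6° by the last placement. My attempts to reduce it only partly worked. I judge the blue jar was set down leaning about 3°; it stood upright in the final pictures.

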